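# Sort weld test coupons into their lab carriers

### The job

Sort the five weld test coupons from the bright sheet into the carriers for the test lab: lay the pipe in the blue V-rest, set the welded tee, web up, down between the corner stops of the aluminium nest, and stack the three flats lying lengthwise in the yellow tray, longest at the bottom and shortest on top, each centred in the tray. Leave the tape measure and the weld gauge where they lie, and let go of everything at the end.

Things in the scene. Friction and masses are not known exactly. Their poses are not given: they have to be found in the camera images.
- pipe_mid (a point): middle of the axis of the pipe coupon, a dark steel pipe stub 48 mm in diameter and 90 mm long, with a small tack weld on top; it starts lying on its side on the bright sheet (3 mm thick) and does not roll there (a narrow flat runs along its underside). The point lies 24 mm above the pipe's underside. y = along the pipe, z = up. Grip it across its diameter (x).
- tee_coupon: tee coupon, dark steel with a weld bead: a base plate 60 (x) x 100 (y) x 8 mm with an upright web 10 mm thick (x), 96 mm long (y), from z 8 to 58 mm in its middle. Origin: centre of the underside; y = along the web, z = up. It starts on the sheet, base down. Grip the web across x.
- flat_long: longest flat coupon, dark steel bar 40 (x) x 130 (y) x 10 mm thick, lying flat on the sheet (whose top is 3 mm above the table); grip it across x. Origin: centre of the underside.
- flat_mid: middle flat coupon, dark steel bar 35 (x) x 85 (y) x 6 mm thick, lying flat on the sheet (whose top is 3 mm above the table); grip it across x. Origin: centre of the underside.
- flat_short: shortest flat coupon, dark steel bar 40 (x) x 60 (y) x 6 mm thick, lying flat on the sheet (whose top is 3 mm above the table); grip it across x. Origin: centre of the underside.
- pipe_rest: blue V-rest, held fast to the table: base plate 74 (x) x 96 (y) x 8 mm with two upright V yokes, 8 mm thick, standing across it at y = +-36 mm (56 mm free between them for the fingers); the yokes end 34 mm above the table. The pipe lies along y over both yokes, its axis then at x = 0, 37 mm above the table. Origin: centre of the underside, z up.
- tee_nest: bare aluminium nest, held fast to the table: plate 80 (x) x 120 (y) x 8 mm with four steel corner stops rising to 24 mm above the table, which leave 70 (x) x 110 (y) mm between them for the tee's base. The tee stands in it with its web along y. Origin: centre of the underside, z up.
- flat_tray: yellow folded tray, held fast to the table: inside 48 (x) x 138 (y) mm, floor 6 mm above the table, walls 3 mm thick up to 39.5 mm; both long walls are cut away over the middle 52 mm of their length, down to the floor, for the fingers. Flats lie in it lengthwise along y; undersides at 6, 16 and 22 mm when stacked in order. Origin: centre of the underside, z up.
- tape: yellow tape measure, 64 x 96 x 40 mm, loose on the table; must stay where it is. Origin: underside, about the middle.
- gauge: flat steel weld gauge with a brass disc, 60 x 53 x 9 mm, loose on the table; must stay where it is. Origin: centre of the underside.

How it is judged:
At the end, for the whole second after the job is handed in: Pipe in both yokes (8 mm across, 12 mm along, 5 mm in height, 0.15 rad); tee upright and down in its nest (9 / 10 mm, 0.15 rad); flats in the tray, long, mid, short from the floor up (each layer 3 mm; long 8 / 10 mm and 0.15 rad, others 12 / 15 mm and 0.25 rad off centre); all let go and at rest (x of pipe_mid in the frame of pipe_rest between -0.008 and 0.008 m and y of pipe_mid in the frame of pipe_rest between -0.012 and 0.012 m and z of pipe_mid in the frame of pipe_rest between 0.032 and 0.042 m and angle between the y axis of pipe_mid and the y axis of pipe_rest, either way round below 0.15 rad and x of tee_coupon in the frame of tee_nest between -0.009 and 0.009 m and y of tee_coupon in the frame of tee_nest between -0.01 and 0.01 m and z of tee_coupon in the frame of tee_nest between 0.005 and 0.011 m and angle between the y axis of tee_coupon and the y axis of tee_nest, either way round below 0.15 rad and angle between tee_coupon's own z axis and vertical below 0.1 rad and linear speed of each of tee_coupon, flat_long, flat_mid, flat_short below 0.02 m/s and x of flat_long in the frame of flat_tray between -0.008 and 0.008 m and y of flat_long in the frame of flat_tray between -0.01 and 0.01 m and z of flat_long in the frame of flat_tray between 0.003 and 0.009 m and angle between the y axis of flat_long and the y axis of flat_tray, either way round below 0.15 rad and x of flat_mid in the frame of flat_tray between -0.012 and 0.012 m and y of flat_mid in the frame of flat_tray between -0.015 and 0.015 m and z of flat_mid in the frame of flat_tray between 0.013 and 0.019 m and angle between the y axis of each of flat_mid, flat_short and the y axis of flat_tray, either way round below 0.25 rad and x of flat_short in the frame of flat_tray between -0.012 and 0.012 m and y of flat_short in the frame of flat_tray between -0.015 and 0.015 m and z of flat_short in the frame of flat_tray between 0.019 and 0.025 m); the robot touches nothing.
It fails at once if the tape measure is moved more than 25 mm (distance of tape from where it was at the start of the episode above 0.025 m).
It fails at once if the weld gauge is moved more than 25 mm (distance of gauge from where it was at the start of the episode above 0.025 m).
It also fails if it takes over 120 s, if anything falls off the work surface, if the arm or the gripper's body presses on something with over 40 N, if the wrist force passes 120 N, or if a joint passes its speed limit or range.

### The arm

A 6-joint arm with a two-finger parallel gripper is mounted at the origin on a cart in front of the work surface, level with it; the furniture and walls round the work are solid. World frame = base frame: x ahead of the robot, y to its left, z up, the work surface at z = 0. Lengths are in m, angles in rad, forces in N, time in s.
With the tool pointing down it reaches from about 0.35 to 0.975 m from the base axis. Payload 4.9 kg.
Tool frame: the origin (TCP) lies at the very end of the fingers, on their centre line; the grasp point (between the pads) lies 19 mm behind it (ctrl.pinch_z is the distance from the TCP to the grasp point, in m); z points along the fingers, y is the direction in which the jaws open and shut (so a half turn about z gives the same grasp; the last joint's range is limited). The gripper opens to 85 mm and grips with 20 to 120 N. Pads are 22 mm wide; open, the fingers measure 114 mm over their backs; the gripper's body (76 mm by 85 mm) begins 54 mm behind the grasp point. The pads swing forward as they close: fully open they stand 13 mm farther back than shut.
Start: joints at [-0.833, 0.053, 1.613, -0, 1.476, -0.119], TCP at [0.472, -0.409, 0.231] pointing down, gripper open.
Joint ranges: [-3.01, 3.01], [-1.01, 2.22], [0.06, 2.58], [-1.02, 4.17], [0.09, 2.62], [-3.14, 3.14]. Speed limits (rad/s): [2.57, 2.57, 3.14, 3.14, 3.14, 3.14].

### API

Orientations are given as a rotation vector (axis times angle).
In Python, from station import ctrl gives the robot as it stands.
- The arm moves only by the tool carry_out, never from a script. Its argument "series" is a list of rows, each a list of 7 numbers: the shift along the world's x, y, z each as a share of 0.025 m, from -1 to 1, then the turn, a rotation vector about the world's x, y, z each as a share of 0.1 rad, from -1 to 1, then the opening, from 0 (shut) to 1 (fully open). A call has 1 to 12 rows; each row shifts and turns the commanded pose from where the row before left it; what a row does not reach is not made up. A row lasts 1/10 s, in which the tool goes at most 50 mm and 8.59 degrees, less where a joint would pass 70% of its speed; a pose out of reach is approached as far as the arm can. A call with a number of a shift or a turn outside -1 to 1 is refused whole. A call with a gripper value outside its range is refused whole. The fingers move at their own pace and stop on an object; "grip_force" is the grip in N (left out, the last holds). Time passes only in rows, so rows that do not move let the fingers close. It gives the time, the measured TCP pose, the force and the opening at its end, in the units of the state.
- ctrl.get_obs(): the state, without advancing time (a new reading comes with each control period).
- ctrl.get_image(name): name is "scene" or "top"; returns a dict with "frame" (420x560x3 uint8, blue, green, red), "fx", "fy", "cx", "cy" (pixels), "k1" (the pictures are not rectified: a ray, as slopes to the right and down, at radius r is drawn at 1 + k1 r^2 times it, then the intrinsics apply), "R" (3x3) and "t" (3): a world point X has camera coordinates R X + t. Camera axes: x right, y down, z forward; pixel columns grow to the right and rows downward; lengths in m; the calibration is good to about 2 mm. A picture is of the moment at which its call begins. There is no depth.
- ctrl.finish_job(): hands the job in, once; it reports no verdict.
Trained networks look in a picture, given as the dict that the camera call returned (one of the last four; its "shot" number tells which), for a name from the list of things; names that differ only in an ending like _2 or _b are one class to them, and where a whole thing is asked for, a point or a joint stands for the part that bears it (a point fixed in the world has none). Each returns a list of dicts, best first, with "p" (0 to 1); they miss things now and then, are a little off and sometimes report something else, mostly with a low value. They report only what shows in the picture. A call takes as long as a camera call.
- ctrl.trace(picture, name): "mask" (420x560 bool, what is visible of it) and "rect" ([left, top, width, height] as shares, 0 to 1, of the picture: columns of its width, rows of its height, round what is visible of it).
- ctrl.mark_of(picture, name): "position" ([column, row] as shares, 0 to 1, of the picture: columns of its width, rows of its height: a listed point, or the origin of a listed thing).
The state is a dict: "t": time; "q": joint angles; "dq": joint speeds; "effort": joint torques, N m; "tool_pos": TCP position; "tool_rot": TCP orientation; "contact_force": force on the tool from outside, world axes, zero at the start; "wrist_torque": the same for the moment, N m; "opening": finger opening in m.
Only numpy, scipy, OpenCV 4.12 (cv2) and the standard library are available. Lean on these libraries where they do the work, as an engineer would, in place of code of your own. Each camera call takes 0.05 s, during which the arm holds its last target.

## Working session

There is one attempt and no reset: what is moved stays moved. The work goes in short steps, Python scripts to look and compute and a tool call to move; the robot and the scene stay as the last step left them, time stands still between calls to the robot, and variables do not carry over. Pictures are saved under pics/ and viewed, and the job is handed in when it is done.

Besides the shell and the picture viewer there is one more tool, called as a command line: name --pt "numbers of a row" for each row, then --argument value for the rest. carry_out: Moves the arm, as the interface text tells. Shift numbers are shares of 0.025 m and turn numbers shares of 0.1 rad, none past 1 either way. Its arguments: {"type":"object","properties":{"series":{"type":"array"},"grip_force":{"type":"number"}},"required":["series"]}

```bash
ls; mkdir -p pics; python3 - <<'E'
from station import ctrl
import cv2,numpy as np
print({k:np.round(v,3) for k,v in ctrl.get_obs().items()}, ctrl.pinch_z)
for n in("scene","top"):
    d=ctrl.get_image(n); cv2.imwrite(f"pics/{n}0.png",d["frame"])
    print(n,d["fx"],d["fy"],d["cx"],d["cy"],d["k1"],np.round(d["R"],4).tolist(),np.round(d["t"],4).tolist())
    print("campos",-d["R"].T@d["t"])
    for o in "pipe_mid tee_coupon flat_long flat_mid flat_short pipe_rest tee_nest flat_tray tape gauge".split():
        print(o,[(np.round(np.array(m["position"])*[560,420],1).tolist(),round(m["p"],2)) for m in ctrl.mark_of(d,o)][:3],
          [(np.round(np.array(m["rect"])*[560,420,560,420]).tolist(),round(m["p"],2)) for m in ctrl.trace(d,o)][:3])
E
```

```text
pics
{'t': np.float64(0.0), 'q': array([-0.833,  0.053,  1.614,  0.   ,  1.476, -0.119]), 'dq': array([ 0.001, -0.   ,  0.   ,  0.001,  0.002, -0.001]), 'effort': array([ 2.0000e-03, -3.9368e+01, -3.7017e+01,  0.0000e+00,  7.0000e-03,
       -0.0000e+00]), 'tool_pos': array([ 0.472, -0.409,  0.23 ]), 'tool_rot': array([-2.856e+00, -1.304e+00,  1.000e-03]), 'contact_force': array([ 0.736, -0.386,  0.299]), 'wrist_torque': array([ 0.   , -0.039, -0.045]), 'opening': np.float64(0.085)} 0.0187
scene 532.2483299801586 532.2483299801586 279.90329238307436 206.9053762958591 -0.10727592260344762 [[0.4535, -0.8909, 0.0256], [-0.3401, -0.1996, -0.919], [0.8238, 0.408, -0.3935]] [-0.2881, 0.2363, 0.6223]
campos [-0.30162876 -0.46342272  0.46942177]
pipe_mid [([359.0, 224.1], 0.83)] []
tee_coupon [([332.8, 269.2], 0.85)] [([310.0, 226.0, 41.0, 58.0], 0.82), ([264.0, 240.0, 35.0, 27.0], 0.71)]
flat_long [([331.5, 266.1], 0.67), ([382.0, 281.7], 0.65)] [([366.0, 256.0, 32.0, 47.0], 0.74)]
flat_mid [([281.4, 249.7], 0.66), ([331.5, 265.4], 0.4), ([210.3, 196.5], 0.16)] [([266.0, 240.0, 32.0, 27.0],
[... 845 characters left out ...]
44.7], 0.82), ([176.2, 161.8], 0.31)] [([324.0, 219.0, 34.0, 44.0], 0.8)]
flat_long [([378.0, 240.4], 0.58)] [([364.0, 212.0, 33.0, 57.0], 0.64)]
flat_mid [([296.0, 234.1], 0.58)] [([287.0, 218.0, 17.0, 35.0], 0.61)]
flat_short [([380.3, 174.7], 0.67)] [([368.0, 162.0, 26.0, 31.0], 0.93)]
pipe_rest [([283.6, 161.6], 0.73)] [([264.0, 140.0, 44.0, 45.0], 0.89), ([371.0, 165.0, 24.0, 26.0], 0.58)]
tee_nest [] [([215.0, 145.0, 44.0, 55.0], 0.97)]
flat_tray [([176.9, 162.3], 0.84), ([340.9, 175.0], 0.31)] [([157.0, 127.0, 41.0, 66.0], 0.72)]
tape [([244.6, 247.2], 0.66)] [([224.0, 227.0, 36.0, 31.0], 0.89)]
gauge [([196.9, 227.6], 0.82), ([284.7, 164.8], 0.53)] [([183.0, 217.0, 30.0, 23.0], 0.7)]
```

```bash
python3 - <<'E'
import cv2
t=cv2.imread("pics/top0.png")[110:290,140:420]
cv2.imwrite("pics/top0c.png",cv2.resize(t,(784,504),interpolation=cv2.INTER_CUBIC))
t=cv2.imread("pics/scene0.png")[150:320,150:450]
cv2.imwrite("pics/scene0c.png",cv2.resize(t,(795,450),interpolation=cv2.INTER_CUBIC))
E
```

```text
(no output)
```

View pics/top0c.png

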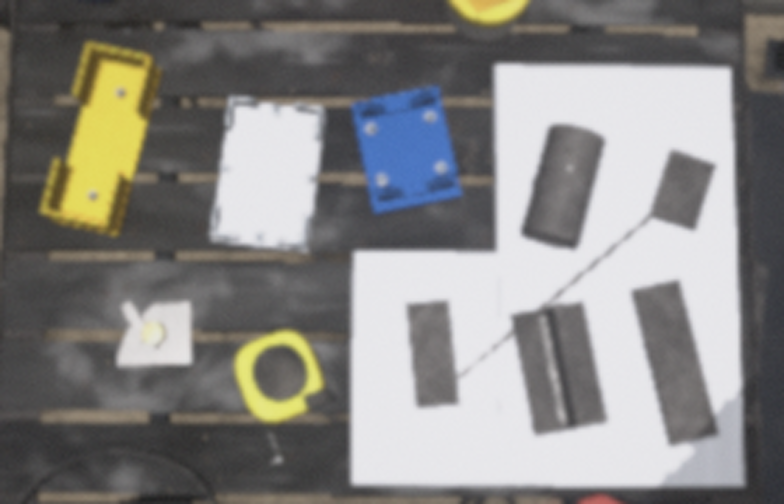

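View pics/scene0c.png

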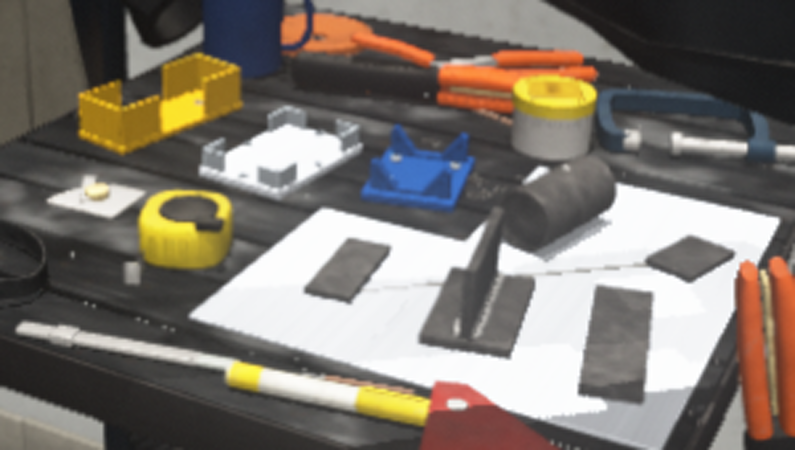

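View pics/top0.png

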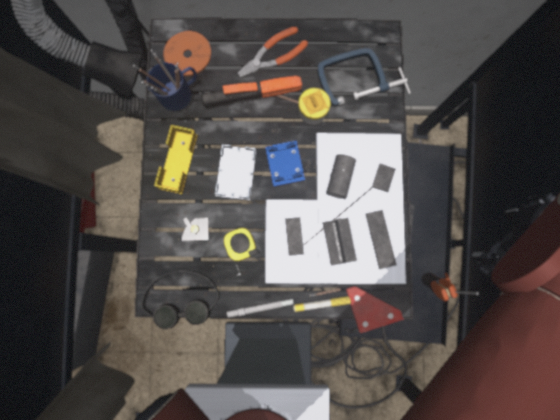

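```bash
cat > h.py <<'E'
import numpy as np,cv2
from scipy.optimize import minimize
def proj(d,X):
    c=np.atleast_2d(X)@d["R"].T+d["t"]; s=c[:,:2]/c[:,2:]
    s=s*(1+d["k1"]*(s**2).sum(1,keepdims=True))
    return s*[d["fx"],d["fy"]]+[d["cx"],d["cy"]]
def ray(d,p):
    K=np.array([[d["fx"],0,d["cx"]],[0,d["fy"],d["cy"]],[0,0,1.]])
    u=cv2.undistortPoints(np.array(p,float).reshape(-1,1,2),K,np.array([d["k1"],0,0,0.])).reshape(-1,2)
    return -d["R"].T@d["t"], np.c_[u,np.ones(len(u))]@d["R"]
def onplane(d,p,z):
    o,r=ray(d,p); return o+r*((z-o[2])/r[:,2])[:,None]
def box(x0,x1,y0,y1,z0,z1): return np.array([[x,y,z] for x in(x0,x1) for y in(y0,y1) for z in(z0,z1)])
a=np.linspace(0,2*np.pi,24,endpoint=False)
cyl=np.vstack([np.c_[.024*np.cos(a),np.full(24,y),.024*np.sin(a)] for y in(-.045,.045)])
mm=lambda *v:box(*[q/1000 for q in v])
def yoke(y):  # coarse: two halves of V
    return [mm(-37,37,y-4,y+4,0,8)]
M={"pipe_mid":[cyl],"tee_coupon":[mm(-30,30,-50,50,0,8),mm(-5,5,-48,48,8,58)],
"flat_long":[mm(-20,20,-65,65,0,10)],"flat_mid":[mm(-17.5,17.5,-42.5,42.5,0,6)],"flat_short":[mm(-20,20,-30,30,0,6)],
"pipe_rest":[mm(-37,37,-48,48,0,8)],"tee_nest":[mm(-40,40,-60,60,0,8)],
"flat_tray":[mm(-27,27,-69,69,0,6)]+[mm(sx*24,sx*27,sy*26,sy*69,0,39.5) for sx in(-1,1) for sy in(-1,1)]+[mm(-27,27,sy*69,sy*72,0,39.5) for sy in (-1,1)]}
def place(P,v):
    x,y,z,w=v; c,s=np.cos(w),np.sin(w)
    return P@np.array([[c,-s,0],[s,c,0],[0,0,1]]).T+[x,y,z]
def render(d,name,v,S=8):
    im=np.zeros((420*S//2,560*S//2),np.uint8) if 0 else np.zeros((420*4,560*4),np.uint8)
    for P in M[name]:
        q=(proj(d,place(P,v))+.5)*4-.5
        h=cv2.convexHull(np.round(q*16).astype(np.int32)); cv2.fillConvexPoly(im,h,255,cv2.LINE_AA,4)
    return cv2.resize(im,(560,420),interpolation=cv2.INTER_AREA).astype(np.float32)/255
def fit(views,name,v0,fixz=False):
    def cost(p):
        v=[p[0],p[1],v0[2] if fixz else p[3]*.01+v0[2],p[2]]
        return sum(((cv2.GaussianBlur(render(d,name,v),(0,0),1.0)-m)**2).sum() for d,m in views)
    best=None
    for dw in(-.1,.1):
        p0=np.array([v0[0],v0[1],v0[3]+dw]+([] if fixz else [0]))
        n=len(p0); sim=np.vstack([p0]+[p0+np.eye(n)[i]*[.01,.01,.15,.5][i] for i in range(n)])
        r=minimize(cost,p0,method="Nelder-Mead",options=dict(initial_simplex=sim,xatol=1e-4,fatol=1e-3,maxiter=250))
        if best is None or r.fun<best.fun:best=r
    p=best.x; return [p[0],p[1],v0[2] if fixz else p[3]*.01+v0[2],p[2]],best.fun
def cmask(d,name,approx):
    """colour mask near approx silhouette"""
    f=d["frame"]; hsv=cv2.cvtColor(f,cv2.COLOR_BGR2HSV); g=cv2.cvtColor(f,cv2.COLOR_BGR2GRAY)
    if name=="pipe_rest": m=(hsv[...,0]>95)&(hsv[...,0]<130)&(hsv[...,1]>110)
    elif name=="flat_tray": m=(hsv[...,0]>15)&(hsv[...,0]<35)&(hsv[...,1]>120)
    elif name=="tee_nest": m=g>110
    else: m=g<125
    near=cv2.dilate((approx>0).astype(np.uint8),np.ones((13,13)))
    m=m.astype(np.uint8)*near
    m=cv2.morphologyEx(m,cv2.MORPH_OPEN,np.ones((3,3)))
    n,l,s,_=cv2.connectedComponentsWithStats(m)
    k=1+np.argmax(s[1:,4]); m=(l==k).astype(np.uint8)
    m=cv2.morphologyEx(m,cv2.MORPH_CLOSE,np.ones((3,3)))
    return cv2.GaussianBlur(m.astype(np.float32),(0,0),1.0)
E
cat > m.py <<'E'
from station import ctrl
from h import *
T=ctrl.get_image("top");S=ctrl.get_image("scene")
# centres/long-axis ends seen in crop top0c (px*2.8)
c={"pipe_mid":((338.7,175.2),.027,(555,235),(580,130)),"tee_coupon":((339,244.7),.003,(570,428),(548,308)),
"flat_long":((381,240),.003,(693,435),(657,290)),"flat_mid":((294.5,236.5),.003,(438,403),(428,303)),
"flat_short":((384,178),.003,(678,222),(692,160)),"pipe_rest":((285,164),0,(418,205),(396,95)),
"tee_nest":((236,171.5),0,(260,245),(276,102)),"flat_tray":((176.9,162.3),0,(80,225),(120,52))}
for n,(p,z,b,t) in c.items():
    x=onplane(T,[p],z)[0]
    e=onplane(T,np.array([b,t])/2.8+[140,110],z); dv=e[1]-e[0]; w=np.arctan2(-dv[0],dv[1])
    if w<-np.pi/2:w+=np.pi
    v0=[x[0],x[1],z,w]
    vis={}
    for d,k in((T,"top"),(S,"scene")):
        vis[k]=(d,cmask(d,n,render(d,n,v0)))
    out=[]
    for label,vs in(("top",["top"]),("scene",["scene"]),("both",["top","scene"])):
        if n in("pipe_rest","tee_nest") and label!="top": continue
        v,f=fit([vis[k] for k in vs],n,v0,fixz=len(vs)==1)
        out.append((label,np.round(v,4).tolist(),round(f,1)))
    print(n,np.round(v0,3),*out,sep="\n   ")
E
python3 m.py
```

```text
pipe_mid
   [ 0.623 -0.182  0.027  1.327]
   ('top', [0.6194, -0.1857, 0.027, 1.3119], np.float64(62.2))
   ('scene', [0.6202, -0.1753, 0.027, 0.9801], np.float64(417.7))
   ('both', [0.6174, -0.1844, 0.03, 1.2559], np.float64(559.5))
tee_coupon
   [ 0.466 -0.184  0.003 -1.399]
   ('top', [0.4766, -0.1933, 0.003, -1.2993], np.float64(531.9))
   ('scene', [0.4752, -0.1825, 0.003, -1.3541], np.float64(330.4))
   ('both', [0.475, -0.1833, 0.0031, -1.359], np.float64(875.3))
flat_long
   [ 0.477 -0.281  0.003 -1.347]
   ('top', [0.4791, -0.2783, 0.003, -1.3359], np.float64(85.2))
   ('scene', [0.4782, -0.2758, 0.003, -1.3303], np.float64(149.2))
   ('both', [0.4792, -0.2769, 0.0021, -1.3367], np.float64(245.1))
flat_mid
   [ 0.484 -0.082  0.003 -1.469]
   ('top', [0.4856, -0.0812, 0.003, -1.458], np.float64(99.7))
   ('scene', [0.4818, -0.08, 0.003, -1.3851], np.float64(163.6))
   ('both', [0.4863, -0.08, -0.0005, -1.4479], np.float64(261.2))
flat_short
   [ 0.622 -0.292  0.003  1.324]
   ('top', [0.6228, -0.2893, 0.003, 1.2443], np.float64(52.2))
   ('scene', [0.6204, -0.2878, 0.003, 1.3065], np.float64(32.3))
   ('both', [0.6227, -0.2885, 0.0019, 1.2584], np.float64(86.1))
pipe_rest
   [ 0.654 -0.06   0.    -1.373]
   ('top', [0.6556, -0.0586, 0.0, -1.3558], np.float64(54.9))
tee_nest
   [0.636 0.055 0.    1.483]
   ('top', [0.6341, 0.0556, 0.0, 1.4707], np.float64(87.3))
flat_tray
   [0.657 0.195 0.    1.389]
   ('top', [0.6594, 0.192, 0.0, 1.3595], np.float64(18.0))
   ('scene', [0.6585, 0.1933, 0.0, 1.3506], np.float64(6.3))
   ('both', [0.6589, 0.1923, 0.0003, 1.3585], np.float64(28.9))
```

```bash
cat > ov.py <<'E'
from station import ctrl
from h import *
import sys,json
def ov(poses,fn,wins=None):
    for k,(x0,y0,x1,y1) in dict(top=(145,115,415,290),scene=(150,150,450,320)).items():
        d=ctrl.get_image(k); s=780/(x1-x0)
        im=cv2.resize(d["frame"][y0:y1,x0:x1],None,fx=s,fy=s,interpolation=cv2.INTER_CUBIC)
        for n,v in poses.items():
            for P in M[n]:
                q=(proj(d,place(P,v))+.5-[x0,y0])*s-.5
                if n=="pipe_mid": cv2.polylines(im,[cv2.convexHull(q.astype(np.int32))],True,(0,255,0),1);continue
                for i in range(8):
                    for b in(1,2,4):
                        if not i&b: cv2.line(im,*[tuple(map(int,q[j])) for j in(i,i|b)],(0,255,0),1)
        cv2.imwrite(f"pics/{fn}_{k}.png",im)
E
python3 - <<'E'
from ov import *
P=dict(pipe_mid=(.6194,-.1857,.027,1.312),tee_coupon=(.475,-.1825,.003,-1.365),flat_long=(.479,-.2775,.003,-1.336),flat_mid=(.4856,-.081,.003,-1.455),flat_short=(.6228,-.289,.003,1.25),pipe_rest=(.6556,-.0586,0,-1.356),tee_nest=(.6341,.0556,0,1.471),flat_tray=(.6589,.1923,0,1.3585))
ov(P,"ov1")
E
```

```text
(no output)
```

View pics/ov1_top.png

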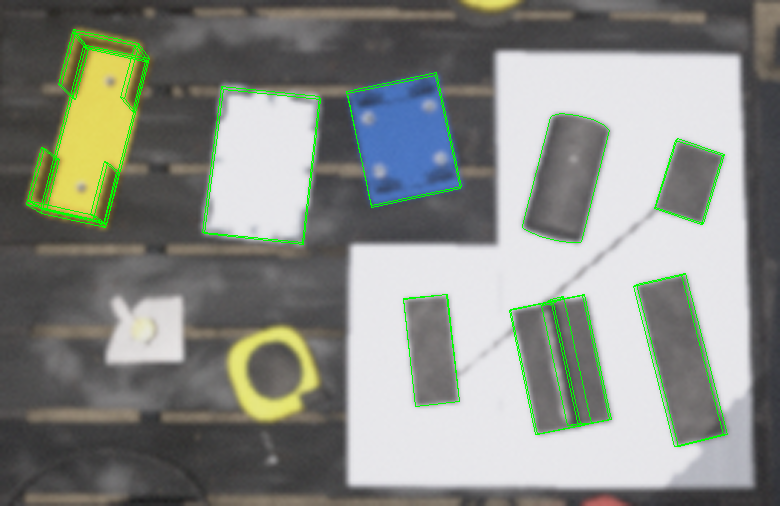

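View pics/ov1_scene.png

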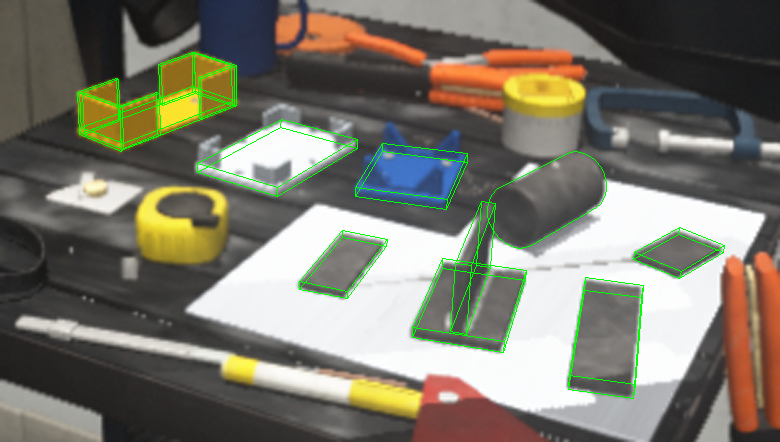

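carry_out --pt "0.49 0.74 -0.37 0 0 -0.93 1" --pt "0.49 0.74 -0.37 0 0 -0.93 1" --pt "0.49 0.74 -0.37 0 0 -0.93 1" --pt "0.49 0.74 -0.37 0 0 -0.93 1" --pt "0.49 0.74 -0.37 0 0 -0.93 1" --pt "0.49 0.74 -0.37 0 0 -0.93 1" --pt "0.49 0.74 -0.37 0 0 -0.93 1" --pt "0.49 0.74 -0.37 0 0 -0.93 1" --pt "0.49 0.74 -0.37 0 0 -0.93 1" --pt "0.49 0.74 -0.37 0 0 -0.93 1" --pt "0.49 0.74 -0.37 0 0 -0.93 1" --pt "0.49 0.74 -0.37 0 0 -0.93 1" --grip_force 60

```text
t: 3.5
tool_pos: [0.6198, -0.1865, 0.12]
tool_rot: [3.114, -0.412, 0.0]
contact_force: [0.3, -0.3, -0.6]
opening: 0.0854
```

```bash
cat > go.py <<'E'
import sys,numpy as np
from station import ctrl
from scipy.spatial.transform import Rotation as Ro
o=ctrl.get_obs(); R=Ro.from_rotvec(o["tool_rot"]).as_matrix()
psi=np.arctan2(R[1,1],R[0,1])
print("t",round(o["t"],2),"pos",np.round(o["tool_pos"],4),"psi",round(psi,3),"toolz",np.round(R[:,2],3),"F",np.round(o["contact_force"],1),"open",round(o["opening"],4),"q6",round(o["q"][5],2))
if len(sys.argv)>4:
    g=np.array([float(a) for a in sys.argv[1:5]])
    dp=(g[:3]-o["tool_pos"])/.025; dw=(g[3]-psi+np.pi/2)%np.pi-np.pi/2
    n=int(sys.argv[5]) if len(sys.argv)>5 else 1
    rot=(R@np.diag([1,1,1]))
    # levelling turn: bring tool z to -Z
    lv=np.cross(R[:,2],[0,0,-1])/.1
    print("total shares",np.round(dp,2),"turn",np.round(lv[:2],2),round(dw/.1,2),"| per row /%d"%n,np.round(dp/n,3),round(dw/.1/n,3))
E
python3 go.py 0.6194 -0.1857 0.12 1.312
```

```text
t 3.5 pos [ 0.6198 -0.1865  0.12  ] psi -1.834 toolz [ 0. -0. -1.] F [ 0.3 -0.3 -0.6] open 0.0854 q6 1.43
total shares [-0.02  0.03  0.  ] turn [0. 0.] 0.04 | per row /1 [-0.017  0.031  0.001] 0.042
```

carry_out --pt "0 0 -0.8 0 0 0 1" --pt "0 0 -0.8 0 0 0 1" --pt "0 0 -0.8 0 0 0 1" --pt "0 0 -0.8 0 0 0 1" --pt "0 0 -0.8 0 0 0 1" --pt "0 0 0 0 0 0 1"

```text
t: 4.1
tool_pos: [0.6168, -0.1862, 0.0167]
tool_rot: [-3.113, 0.406, 0.01]
contact_force: [-1.1, -0.7, -1.1]
opening: 0.0853
```

```bash
cat > look.py <<'E'
import sys
from ov import *
ov({},sys.argv[1])
E
python3 go.py; python3 look.py a1
```

```text
t 4.1 pos [ 0.6168 -0.1862  0.0167] psi -1.83 toolz [-0.006  0.003 -1.   ] F [-1.1 -0.7 -1.1] open 0.0853 q6 1.42
```

View pics/a1_scene.png

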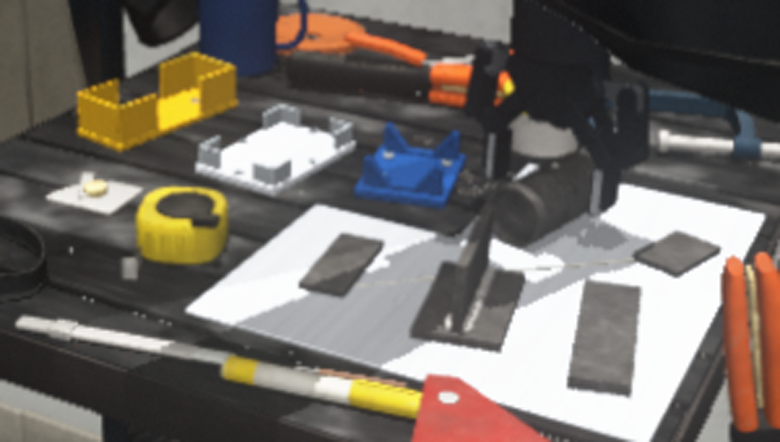

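View pics/a1_top.png

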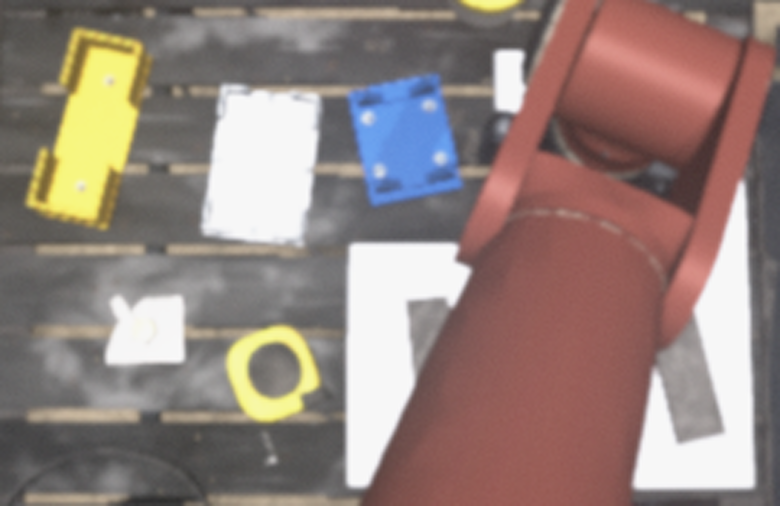

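```bash
python3 go.py 0.6194 -0.1857 0.012 1.312; python3 - <<'E'
from h import *; from station import ctrl
d=ctrl.get_image("scene")
for z in(.005,.017,.030): 
  print(z,[(np.round((proj(d,[[.6185+s*.256*k,-.186+s*.967*k,z]])[0]-150)*2.6)).tolist() for s in(-1,1) for k in(.0425,.055)])
E
```

```text
t 4.2 pos [ 0.6192 -0.1872  0.0202] psi -1.83 toolz [-0.001  0.    -1.   ] F [ 0.3 -0.1  0.8] open 0.0853 q6 1.42
total shares [ 0.01  0.06 -0.33] turn [-0.   -0.01] 0.0 | per row /1 [ 0.007  0.061 -0.33 ] 0.004
0.005 [[592.0, 242.0], [607.0, 248.0], [500.0, 208.0], [487.0, 203.0]]
0.017 [[594.0, 228.0], [608.0, 233.0], [501.0, 194.0], [488.0, 189.0]]
0.03 [[596.0, 212.0], [610.0, 217.0], [502.0, 178.0], [489.0, 174.0]]
```

carry_out --pt "0 0.06 -0.25 0 0 0 1" --pt "0 0 -0.25 0 0 0 1" --pt "0 0 0 0 0 0 1" --pt "0 0 0 0 0 0 0" --pt "0 0 0 0 0 0 0" --pt "0 0 0 0 0 0 0" --pt "0 0 0 0 0 0 0" --pt "0 0 0 0 0 0 0" --pt "0 0 0 0 0 0 0" --pt "0 0 0 0 0 0 0"

```text
t: 5.25
tool_pos: [0.6198, -0.1861, 0.0085]
tool_rot: [3.115, -0.406, 0.002]
contact_force: [-0.7, -0.7, 3.7]
opening: 0.0458
```

```bash
python3 go.py; sleep 0
```

```text
t 5.25 pos [ 0.6198 -0.1861  0.0085] psi -1.83 toolz [ 0.001 -0.001 -1.   ] F [-0.7 -0.7  3.7] open 0.0458 q6 1.42
```

carry_out --pt "0 0 0 0 0 0 0" --pt "0 0 0.2 0 0 0 0" --pt "0 0 0.6 0 0 0 0" --pt "0 0 0.8 0 0 0 0" --pt "0 0 0.8 0 0 0 0" --pt "0 0 0.8 0 0 0 0" --pt "0 0 0.8 0 0 0 0" --pt "0 0 0 0 0 0 0"

```text
t: 6.05
tool_pos: [0.6212, -0.1865, 0.1119]
tool_rot: [3.114, -0.406, 0.01]
contact_force: [1.0, -0.9, -2.1]
opening: 0.046
```

```bash
python3 go.py 0.6556 -0.0586 0.11 -1.356; python3 look.py a2
```

```text
t 6.05 pos [ 0.6212 -0.1865  0.1119] psi -1.83 toolz [ 0.006 -0.002 -1.   ] F [ 1.  -0.9 -2.1] open 0.046 q6 1.42
total shares [ 1.37  5.11 -0.08] turn [0.02 0.06] 4.74 | per row /1 [ 1.375  5.115 -0.075] 4.739
```

View pics/a2_scene.png

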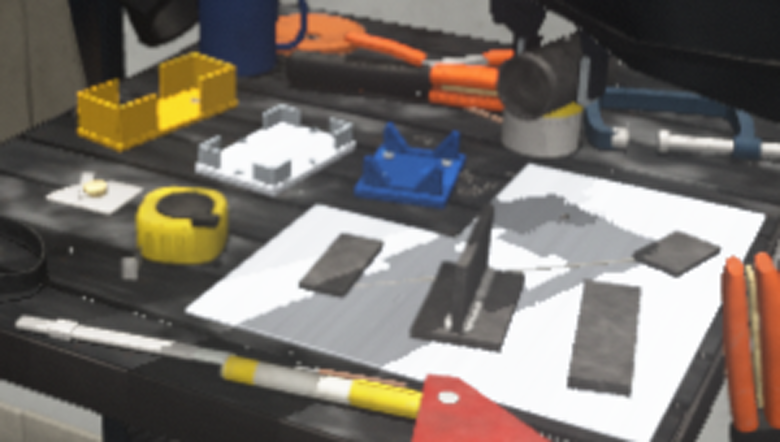

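carry_out --pt "0.18 0.64 0 0 0 0.59 0" --pt "0.18 0.64 0 0 0 0.59 0" --pt "0.18 0.64 0 0 0 0.59 0" --pt "0.18 0.64 0 0 0 0.59 0" --pt "0.18 0.64 0 0 0 0.59 0" --pt "0.18 0.64 0 0 0 0.59 0" --pt "0.18 0.64 0 0 0 0.59 0" --pt "0.18 0.64 0 0 0 0.59 0" --pt "0 0 0 0 0 0 0" --pt "0 0 0 0 0 0 0"

```text
t: 7.15
tool_pos: [0.6542, -0.0576, 0.1059]
tool_rot: [-3.123, -0.333, 0.005]
contact_force: [0.2, -0.0, -3.2]
opening: 0.0462
```

```bash
python3 go.py 0.6556 -0.0586 0.022 -1.356 6; python3 - <<'E'
from ov import *
ov({"pipe_rest":(.6556,-.0586,0,-1.356),"pipe_mid":(.6556,-.0586,.11+.027-.0085,-1.356)},"a3")
E
```

```text
t 7.15 pos [ 0.6542 -0.0576  0.1059] psi -1.358 toolz [-0.003  0.    -1.   ] F [ 0.2 -0.  -3.2] open 0.0462 q6 1.16
total shares [ 0.06 -0.04 -3.36] turn [-0.   -0.03] 0.02 | per row /6 [ 0.009 -0.007 -0.559] 0.004
```

View pics/a3_scene.png

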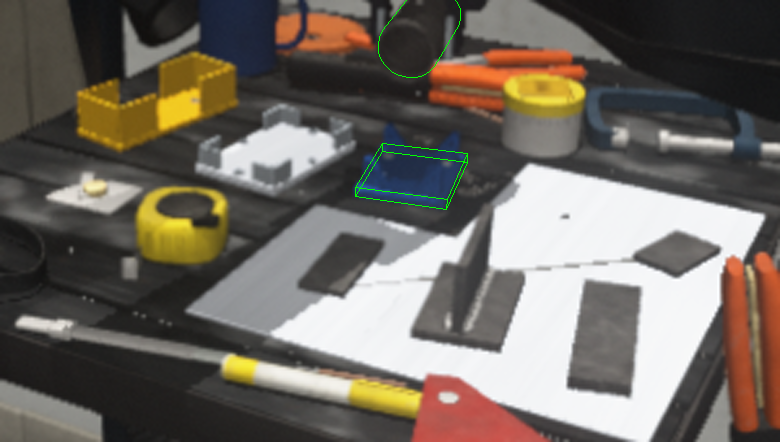

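carry_out --pt "0.05 -0.04 -0.65 0 0 0 0" --pt "0 0 -0.65 0 0 0 0" --pt "0 0 -0.65 0 0 0 0" --pt "0 0 -0.65 0 0 0 0" --pt "0 0 -0.45 0 0 0 0" --pt "0 0 -0.1 0 0 0 0" --pt "0 0 0 0 0 0 0" --pt "0 0 0 0 0 0 0"

```text
t: 8.05
tool_pos: [0.6574, -0.0589, 0.03]
tool_rot: [3.123, 0.334, 0.003]
contact_force: [0.3, -0.9, -3.1]
opening: 0.046
```

```bash
python3 go.py 0.6556 -0.0586 0.0185 -1.356 1; python3 - <<'E'
from ov import *
ov({"pipe_rest":(.6556,-.0586,0,-1.356),"pipe_mid":(.6556,-.0586,.037,-1.356)},"a4")
E
```

```text
t 8.05 pos [ 0.6574 -0.0589  0.03  ] psi -1.358 toolz [ 0.002 -0.    -1.   ] F [ 0.3 -0.9 -3.1] open 0.046 q6 1.16
total shares [-0.07  0.01 -0.46] turn [0.   0.02] 0.02 | per row /1 [-0.071  0.012 -0.459] 0.02
```

View pics/a4_scene.png

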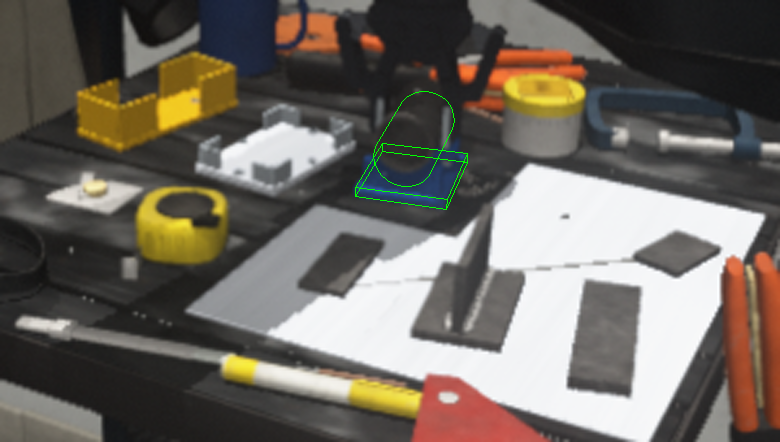

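carry_out --pt "-0.05 0 -0.2 0 0 0 0" --pt "0 0 -0.12 0 0 0 0" --pt "0 0 -0.1 0 0 0 0" --pt "0 0 0 0 0 0 0"

```text
t: 8.55
tool_pos: [0.6553, -0.059, 0.0184]
tool_rot: [3.123, 0.333, -0.0]
contact_force: [0.9, -0.6, -2.7]
opening: 0.046
```

```bash
python3 go.py 0.6556 -0.0586 0.0185 -1.356 1
```

```text
t 8.55 pos [ 0.6553 -0.059   0.0184] psi -1.358 toolz [-0. -0. -1.] F [ 0.9 -0.6 -2.7] open 0.046 q6 1.16
total shares [0.01 0.02 0.01] turn [ 0. -0.] 0.02 | per row /1 [0.011 0.016 0.005] 0.021
```

carry_out --pt "0 0 -0.04 0 0 0 0" --pt "0 0 -0.04 0 0 0 0" --pt "0 0 0 0 0 0 0"

```text
t: 8.85
tool_pos: [0.6556, -0.0591, 0.018]
tool_rot: [3.124, 0.333, -0.0]
contact_force: [-4.4, -1.0, 5.0]
opening: 0.046
```

carry_out --pt "0 0 0 0 0 0 0.6" --pt "0 0 0 0 0 0 0.8" --pt "0 0 0 0 0 0 0.8" --pt "0 0 0 0 0 0 0.8" --pt "0 0 0.3 0 0 0 0.8" --pt "0 0 0.7 0 0 0 0.8" --pt "0 0 0.8 0 0 0 0.8" --pt "0 0 0.8 0 0 0 0.8" --pt "0 0 0.8 0 0 0 0.5" --pt "0 0 0.8 0 0 0 0.4"

```text
t: 9.85
tool_pos: [0.6559, -0.0588, 0.1245]
tool_rot: [3.123, 0.334, 0.003]
contact_force: [0.0, -0.3, 1.0]
opening: 0.0404
```

```bash
python3 go.py 0.475 -0.1825 0.12 -1.365 8; python3 - <<'E'
from ov import *
ov({"pipe_rest":(.6556,-.0586,0,-1.356),"pipe_mid":(.6556,-.0586,.037,-1.356)},"a5")
E
```

```text
t 9.85 pos [ 0.6559 -0.0588  0.1245] psi -1.358 toolz [ 0.002 -0.    -1.   ] F [ 0.  -0.3  1. ] open 0.0404 q6 1.16
total shares [-7.24 -4.95 -0.18] turn [0.   0.02] -0.07 | per row /8 [-0.904 -0.618 -0.022] -0.009
```

View pics/a5_scene.png

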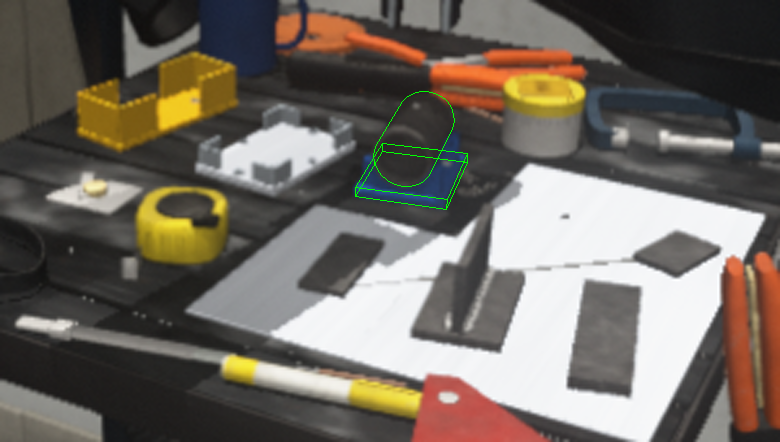

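carry_out --pt "-0.9 -0.62 0 0 0 0 0.45" --pt "-0.9 -0.62 0 0 0 0 0.45" --pt "-0.9 -0.62 0 0 0 0 0.45" --pt "-0.9 -0.62 0 0 0 0 0.45" --pt "-0.9 -0.62 0 0 0 0 0.45" --pt "-0.9 -0.62 0 0 0 0 0.45" --pt "-0.9 -0.62 0 0 0 0 0.45" --pt "-0.9 -0.62 0 0 0 0 0.45" --pt "0 0 -0.7 0 0 0 0.45" --pt "0 0 0 0 0 0 0.45" --pt "0 0 0 0 0 0 0.45"

```text
t: 11.05
tool_pos: [0.475, -0.1825, 0.1037]
tool_rot: [-3.123, -0.334, 0.001]
contact_force: [1.0, 0.2, -0.5]
opening: 0.0385
```

```bash
python3 go.py 0.475 -0.1825 0.03 -1.365 4; python3 look.py a6
```

```text
t 11.05 pos [ 0.475  -0.1825  0.1037] psi -1.358 toolz [-0.001  0.001 -1.   ] F [ 1.   0.2 -0.5] open 0.0385 q6 0.84
total shares [-0.   -0.   -2.95] turn [-0.01 -0.01] -0.07 | per row /4 [-0.    -0.    -0.737] -0.018
```

View pics/a6_scene.png

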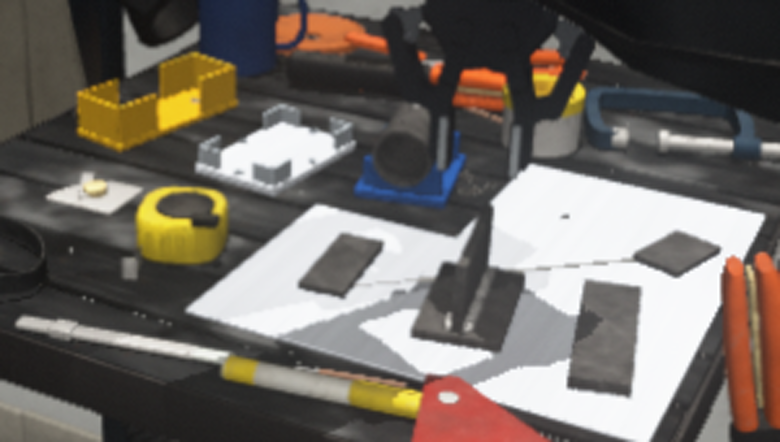

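carry_out --pt "0 0 -0.75 0 0 -0.07 0.45" --pt "0 0 -0.75 0 0 0 0.45" --pt "0 0 -0.75 0 0 0 0.45" --pt "0 0 -0.7 0 0 0 0.45" --pt "0 0 0 0 0 0 0.45" --pt "0 0 0 0 0 0 0" --pt "0 0 0 0 0 0 0" --pt "0 0 0 0 0 0 0" --pt "0 0 0 0 0 0 0" --pt "0 0 0 0 0 0 0" --pt "0 0 0 0 0 0 0" --grip_force 80

```text
t: 12.25
tool_pos: [0.4769, -0.1833, 0.0323]
tool_rot: [3.124, 0.322, 0.005]
contact_force: [1.2, 0.9, 6.8]
opening: 0.0066
```

carry_out --pt "0 0 0.2 0 0 0 0" --pt "0 0 0.6 0 0 0 0" --pt "0 0 0.8 0 0 0 0" --pt "0 0 0.8 0 0 0 0" --pt "0 0 0.8 0 0 0 0" --pt "0 0 0.2 0 0 0 0" --pt "0 0 0 0 0 0 0" --pt "0 0 0 0 0 0 0"

```text
t: 13.05
tool_pos: [0.4742, -0.1822, 0.1138]
tool_rot: [-3.123, -0.322, 0.004]
contact_force: [-1.1, -0.1, -8.3]
opening: 0.0066
```

```bash
python3 go.py 0.6341 0.0556 0.12 1.471 10; python3 look.py a7
```

```text
t 13.05 pos [ 0.4742 -0.1822  0.1138] psi -1.365 toolz [-0.002  0.001 -1.   ] F [-1.1 -0.1 -8.3] open 0.0066 q6 0.85
total shares [6.39 9.51 0.25] turn [-0.01 -0.02] -3.06 | per row /10 [0.639 0.951 0.025] -0.306
```

View pics/a7_scene.png

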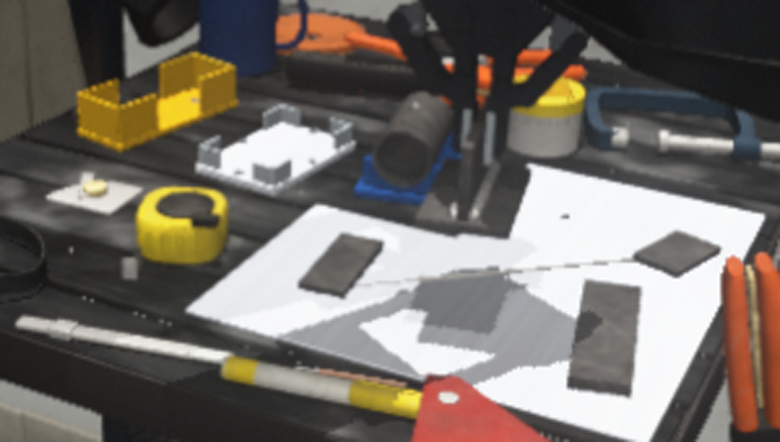

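carry_out --pt "0.58 0.87 0.03 0 0 -0.28 0" --pt "0.58 0.87 0.03 0 0 -0.28 0" --pt "0.58 0.87 0.03 0 0 -0.28 0" --pt "0.58 0.87 0.03 0 0 -0.28 0" --pt "0.58 0.87 0.03 0 0 -0.28 0" --pt "0.58 0.87 0.03 0 0 -0.28 0" --pt "0.58 0.87 0.03 0 0 -0.28 0" --pt "0.58 0.87 0.03 0 0 -0.28 0" --pt "0.58 0.87 0.03 0 0 -0.28 0" --pt "0.58 0.87 0.03 0 0 -0.28 0" --pt "0.58 0.87 0.03 0 0 -0.28 0" --pt "0 0 0 0 0 0 0"

```text
t: 14.35
tool_pos: [0.6356, 0.0592, 0.1222]
tool_rot: [-3.136, 0.157, 0.001]
contact_force: [0.1, -0.8, -7.3]
opening: 0.0065
```

carry_out --pt "0 0 0 0 0 0 0" --pt "0 0 0 0 0 0 0"

```text
t: 14.55
tool_pos: [0.6339, 0.056, 0.1222]
tool_rot: [3.137, -0.161, -0.004]
contact_force: [-0.1, 0.1, -7.7]
opening: 0.0069
```

```bash
python3 go.py 0.6341 0.0556 0.06 1.471 4; python3 - <<'E'
from ov import *
from station import ctrl
z=ctrl.get_obs()["tool_pos"][2]
ov({"tee_nest":(.6341,.0556,0,1.471),"tee_coupon":(.6341,.0556,z-.027,1.471),"pipe_mid":(.6556,-.0586,.037,-1.356)},"a8")
E
```

```text
t 14.55 pos [0.6339 0.056  0.1222] psi -1.673 toolz [-0.003 -0.    -1.   ] F [-0.1  0.1 -7.7] open 0.0069 q6 1.64
total shares [ 0.01 -0.02 -2.49] turn [ 0.   -0.03] 0.03 | per row /4 [ 0.002 -0.004 -0.622] 0.007
```

View pics/a8_scene.png

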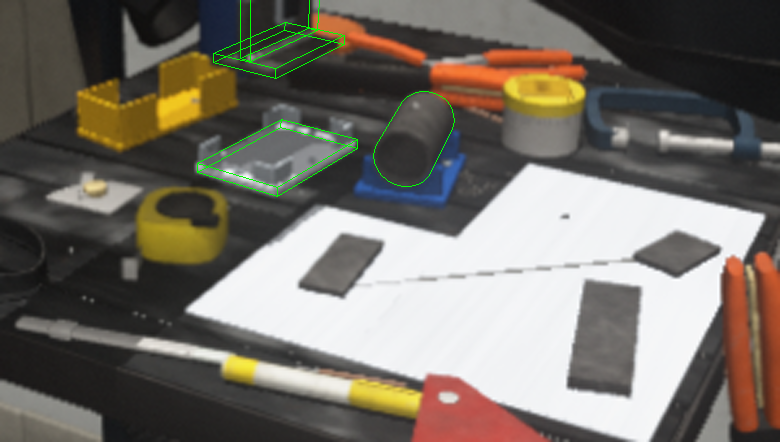

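View pics/a8_top.png

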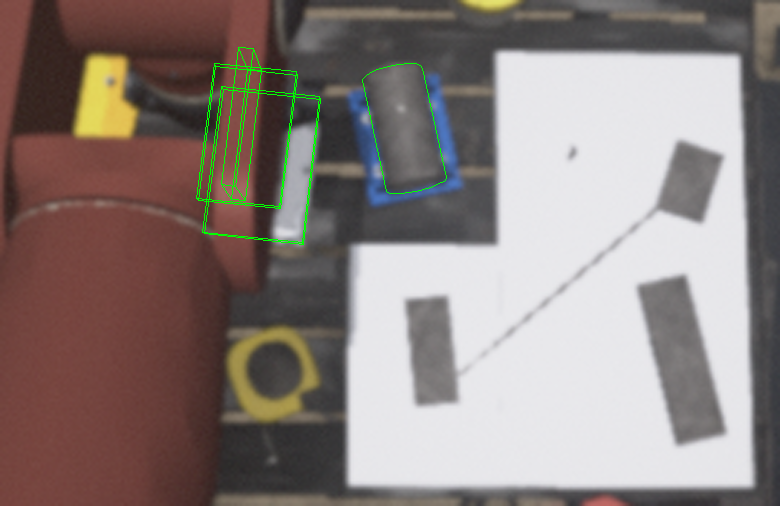

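```bash
python3 - <<'E'
import cv2
from station import ctrl
f=ctrl.get_image("scene")["frame"][100:230,200:340]
f=cv2.resize(f,None,fx=5,fy=4.5,interpolation=cv2.INTER_CUBIC)
cv2.imwrite("pics/a9.png",cv2.convertScaleAbs(f,alpha=2.2))
E
```

```text
(no output)
```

View pics/a9.png

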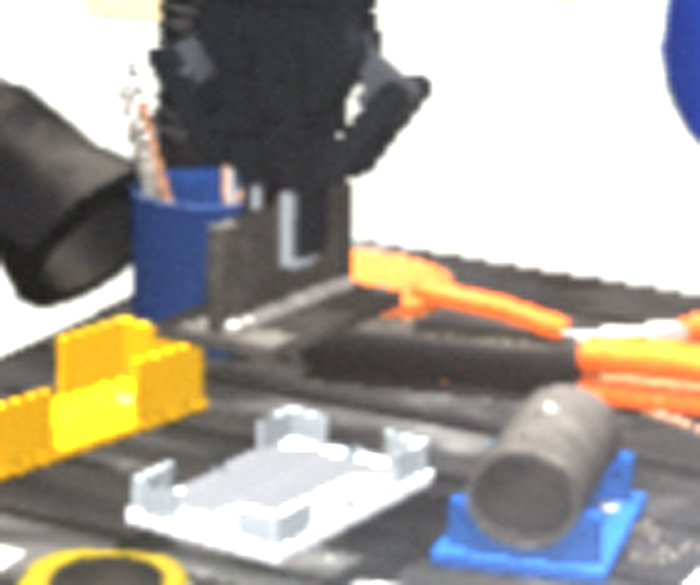

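carry_out --pt "0 0 -0.6 0 0 0 0" --pt "0 0 -0.6 0 0 0 0" --pt "0 0 -0.6 0 0 0 0" --pt "0 0 -0.5 0 0 0 0" --pt "0 0 0 0 0 0 0" --pt "0 0 0 0 0 0 0" --pt "0 0 0 0 0 0 0"

```text
t: 15.4
tool_pos: [0.6357, 0.0565, 0.067]
tool_rot: [-3.137, 0.16, -0.003]
contact_force: [1.2, 0.1, -7.7]
opening: 0.0068
```

```bash
python3 go.py 0.6341 0.0556 0.035 1.471 4; python3 - <<'E'
import cv2
from station import ctrl
f=ctrl.get_image("scene")["frame"][100:230,200:340]
f=cv2.resize(f,None,fx=5,fy=4.5,interpolation=cv2.INTER_CUBIC)
cv2.imwrite("pics/a10.png",cv2.convertScaleAbs(f,alpha=2.2))
E
```

```text
t 15.4 pos [0.6357 0.0565 0.067 ] psi -1.673 toolz [ 0.002 -0.    -1.   ] F [ 1.2  0.1 -7.7] open 0.0068 q6 1.65
total shares [-0.06 -0.04 -1.28] turn [0.   0.02] 0.02 | per row /4 [-0.016 -0.009 -0.32 ] 0.006
```

View pics/a10.png

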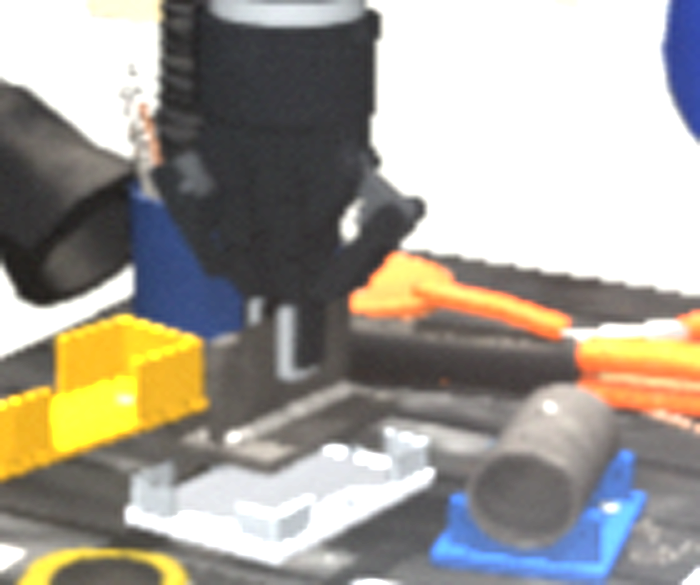

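carry_out --pt "-0.04 -0.03 -0.25 0 0 0 0" --pt "0 0 -0.25 0 0 0 0" --pt "0 0 -0.25 0 0 0 0" --pt "0 0 -0.15 0 0 0 0" --pt "0 0 0 0 0 0 0" --pt "0 0 0 0 0 0 0"

```text
t: 16.05
tool_pos: [0.6338, 0.0557, 0.0433]
tool_rot: [-3.137, 0.16, 0.001]
contact_force: [-0.2, -1.2, -6.9]
opening: 0.0068
```

```bash
python3 go.py 0.6341 0.0556 0.035 1.471 4
```

```text
t 16.05 pos [0.6338 0.0557 0.0433] psi -1.673 toolz [-0.  0. -1.] F [-0.2 -1.2 -6.9] open 0.0068 q6 1.64
total shares [ 0.01 -0.01 -0.33] turn [-0. -0.] 0.02 | per row /4 [ 0.003 -0.001 -0.083] 0.006
```

Below the stop tops (underside ≈16 mm) without contact; continue.

carry_out --pt "0 0 -0.15 0 0 0 0" --pt "0 0 -0.1 0 0 0 0" --pt "0 0 0 0 0 0 0" --pt "0 0 -0.04 0 0 0 0" --pt "0 0 0 0 0 0 0"

```text
t: 16.55
tool_pos: [0.6341, 0.0556, 0.0374]
tool_rot: [3.137, -0.16, 0.001]
contact_force: [-4.0, -0.5, -0.5]
opening: 0.0071
```

carry_out --pt "0 0 0 0 0 0 0.3" --pt "0 0 0 0 0 0 0.45" --pt "0 0 0 0 0 0 0.45" --pt "0 0 0.2 0 0 0 0.45" --pt "0 0 0.7 0 0 0 0.45" --pt "0 0 0.8 0 0 0 0.45" --pt "0 0 0.8 0 0 0 0.45" --pt "0 0 0.8 0 0 0 0.45"

```text
t: 17.35
tool_pos: [0.6344, 0.0558, 0.1215]
tool_rot: [-3.137, 0.16, -0.003]
contact_force: [-0.1, -0.6, -0.3]
opening: 0.0383
```

```bash
python3 go.py 0.479 -0.2775 0.12 -1.336 14; python3 - <<'E'
from ov import *
ov({"tee_nest":(.6341,.0556,0,1.471),"tee_coupon":(.6341,.0556,.008,1.471)},"a11")
E
```

```text
t 17.35 pos [0.6344 0.0558 0.1215] psi -1.673 toolz [ 0.002 -0.    -1.   ] F [-0.1 -0.6 -0.3] open 0.0383 q6 1.64
total shares [ -6.22 -13.33  -0.06] turn [0.   0.02] 3.37 | per row /14 [-0.444 -0.952 -0.004] 0.241
```

View pics/a11_scene.png

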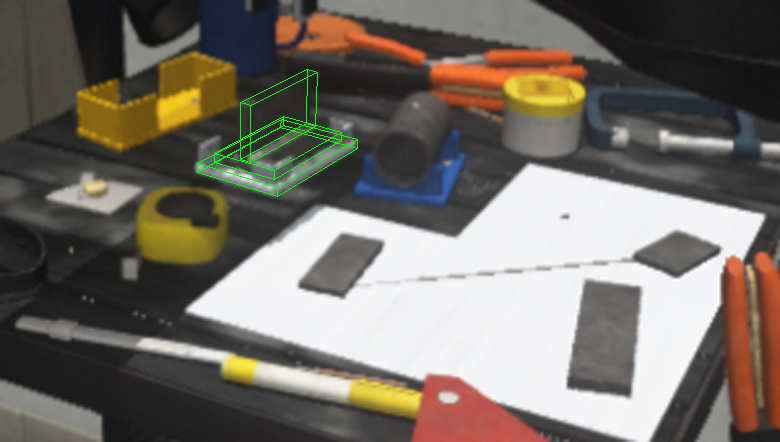

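carry_out --pt "-0.44 -0.95 0 0 0 0.24 0.5" --pt "-0.44 -0.95 0 0 0 0.24 0.7" --pt "-0.44 -0.95 0 0 0 0.24 0.7" --pt "-0.44 -0.95 0 0 0 0.24 0.7" --pt "-0.44 -0.95 0 0 0 0.24 0.7" --pt "-0.44 -0.95 0 0 0 0.24 0.7" --pt "-0.44 -0.95 0 0 0 0.24 0.7" --pt "-0.44 -0.95 0 0 0 0.24 0.7" --pt "-0.44 -0.95 0 0 0 0.24 0.7" --pt "-0.44 -0.95 0 0 0 0.24 0.7" --pt "-0.44 -0.95 0 0 0 0.24 0.7" --pt "-0.44 -0.95 0 0 0 0.24 0.7"

```text
t: 18.65
tool_pos: [0.5011, -0.23, 0.1185]
tool_rot: [-3.128, -0.293, 0.0]
contact_force: [0.2, -0.2, 0.9]
opening: 0.0595
```

carry_out --pt "-0.44 -0.95 -0.5 0 0 0.24 0.7" --pt "-0.44 -0.95 -0.5 0 0 0.24 0.7" --pt "0 0 -0.9 0 0 0 0.7" --pt "0 0 -0.9 0 0 0 0.7" --pt "0 0 0 0 0 0 0.7" --pt "0 0 0 0 0 0 0.7"

```text
t: 19.25
tool_pos: [0.4795, -0.2765, 0.0486]
tool_rot: [-3.119, -0.366, 0.001]
contact_force: [0.1, 0.1, -1.3]
opening: 0.0599
```

```bash
python3 go.py 0.479 -0.2775 0.003 -1.336 1; python3 look.py a12
```

```text
t 19.25 pos [ 0.4795 -0.2765  0.0486] psi -1.337 toolz [-0.001  0.001 -1.   ] F [ 0.1  0.1 -1.3] open 0.0599 q6 0.68
total shares [-0.02 -0.04 -1.82] turn [-0.01 -0.01] 0.01 | per row /1 [-0.022 -0.042 -1.823] 0.009
```

View pics/a12_scene.png

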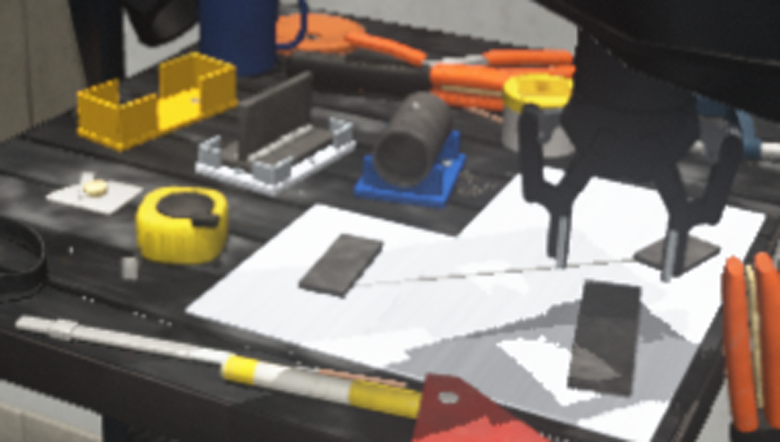

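View pics/a12_top.png

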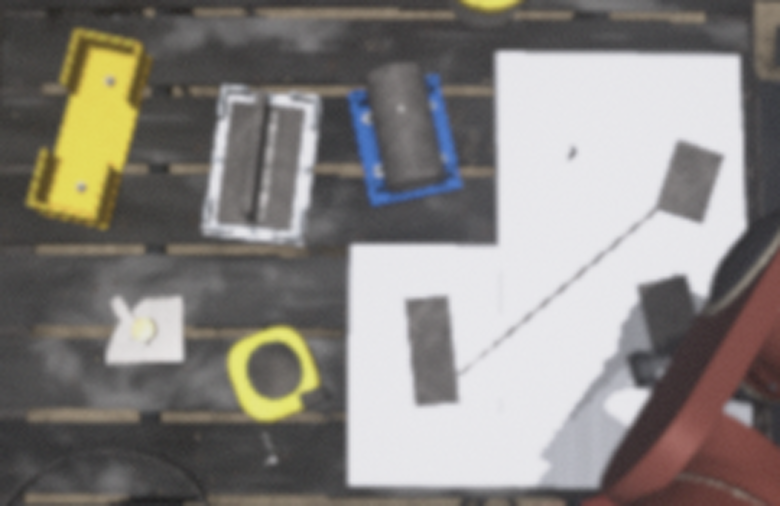

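carry_out --pt "-0.02 -0.04 -0.7 0 0 0 0.7" --pt "0 0 -0.7 0 0 0 0.7" --pt "0 0 -0.4 0 0 0 0.7" --pt "0 0 0 0 0 0 0.7" --pt "0 0 0 0 0 0 0.7"

```text
t: 19.85
tool_pos: [0.4799, -0.2781, 0.0047]
tool_rot: [3.119, 0.367, 0.001]
contact_force: [-0.3, -0.1, -0.1]
opening: 0.0598
```

carry_out --pt "0 0 0 0 0 0 0.4" --pt "0 0 0 0 0 0 0.2" --pt "0 0 0 0 0 0 0" --pt "0 0 0 0 0 0 0" --pt "0 0 0 0 0 0 0" --pt "0 0 0 0 0 0 0"

```text
t: 20.45
tool_pos: [0.4803, -0.2784, 0.0056]
tool_rot: [3.119, 0.366, 0.002]
contact_force: [-0.9, 1.5, 5.1]
opening: 0.037
```

```bash
python3 go.py; python3 look.py a13
```

```text
t 20.45 pos [ 0.4803 -0.2784  0.0056] psi -1.337 toolz [ 0.002 -0.001 -1.   ] F [-0.9  1.5  5.1] open 0.037 q6 0.68
```

View pics/a13_scene.png

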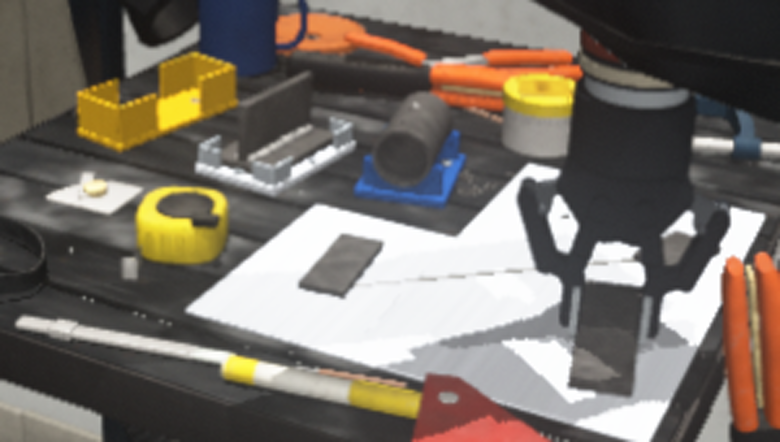

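carry_out --pt "0 0 0.2 0 0 0 0" --pt "0 0 0.6 0 0 0 0" --pt "0 0 0.8 0 0 0 0" --pt "0 0 0.8 0 0 0 0" --pt "0 0 0.9 0 0 0 0" --pt "0 0 0.9 0 0 0 0" --pt "0 0 0.4 0 0 0 0" --pt "0 0 0 0 0 0 0" --pt "0 0 0 0 0 0 0"

```text
t: 21.45
tool_pos: [0.4788, -0.2774, 0.118]
tool_rot: [-3.119, -0.366, 0.001]
contact_force: [-1.4, 0.5, -3.4]
opening: 0.0371
```

```bash
python3 go.py 0.6589 0.1923 0.12 1.3585 20; python3 look.py a14
```

```text
t 21.45 pos [ 0.4788 -0.2774  0.118 ] psi -1.337 toolz [-0.001  0.001 -1.   ] F [-1.4  0.5 -3.4] open 0.0371 q6 0.68
total shares [ 7.2  18.79  0.08] turn [-0.01 -0.01] -4.46 | per row /20 [0.36  0.939 0.004] -0.223
```

View pics/a14_scene.png

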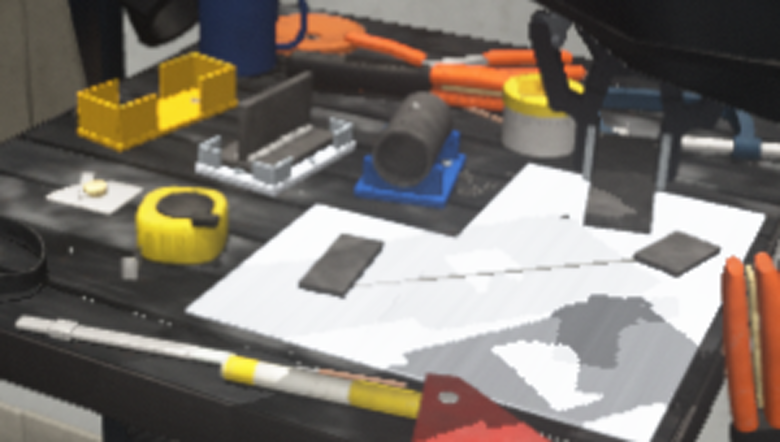

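carry_out --pt "0.36 0.94 0 0 0 -0.22 0" --pt "0.36 0.94 0 0 0 -0.22 0" --pt "0.36 0.94 0 0 0 -0.22 0" --pt "0.36 0.94 0 0 0 -0.22 0" --pt "0.36 0.94 0 0 0 -0.22 0" --pt "0.36 0.94 0 0 0 -0.22 0" --pt "0.36 0.94 0 0 0 -0.22 0" --pt "0.36 0.94 0 0 0 -0.22 0" --pt "0.36 0.94 0 0 0 -0.22 0" --pt "0.36 0.94 0 0 0 -0.22 0"

```text
t: 22.55
tool_pos: [0.5686, -0.0416, 0.117]
tool_rot: [-3.141, -0.02, 0.005]
contact_force: [0.0, -0.1, -3.2]
opening: 0.0371
```

carry_out --pt "0.36 0.94 0 0 0 -0.22 0" --pt "0.36 0.94 0 0 0 -0.22 0" --pt "0.36 0.94 0 0 0 -0.22 0" --pt "0.36 0.94 0 0 0 -0.22 0" --pt "0.36 0.94 0 0 0 -0.22 0" --pt "0.36 0.94 0 0 0 -0.22 0" --pt "0.36 0.94 0 0 0 -0.22 0" --pt "0.36 0.94 0 0 0 -0.22 0" --pt "0.36 0.94 0 0 0 -0.22 0" --pt "0.36 0.94 0 0 0 -0.22 0" --pt "0 0 0 0 0 0 0" --pt "0 0 0 0 0 0 0"

```text
t: 23.75
tool_pos: [0.6584, 0.1923, 0.1169]
tool_rot: [3.124, -0.321, -0.004]
contact_force: [0.1, -0.3, -4.0]
opening: 0.0368
```

```bash
python3 go.py 0.6589 0.1923 0.06 1.3585 4; python3 - <<'E'
from ov import *
from station import ctrl
p=ctrl.get_obs()["tool_pos"]
import cv2
d=ctrl.get_image("scene"); s=5;x0,y0=170,100
im=cv2.resize(d["frame"][y0:220,x0:320],None,fx=s,fy=s,interpolation=cv2.INTER_CUBIC); im=cv2.convertScaleAbs(im,alpha=2)
for n,v in (("flat_tray",(.6589,.1923,0,1.3585)),("flat_long",(p[0],p[1],p[2]-.002,1.3585))):
  for P in M[n]:
    q=(proj(d,place(P,v))+.5-[x0,y0])*s-.5
    for i in range(8):
      for b in(1,2,4):
        if not i&b: cv2.line(im,*[tuple(map(int,q[j])) for j in(i,i|b)],(0,255,0) if n=="flat_long" else (255,0,255),1)
cv2.imwrite("pics/a15.png",im)
E
```

```text
t 23.75 pos [0.6584 0.1923 0.1169] psi -1.776 toolz [-0.003 -0.001 -1.   ] F [ 0.1 -0.3 -4. ] open 0.0368 q6 1.95
total shares [ 0.02 -0.   -2.27] turn [ 0.01 -0.03] -0.07 | per row /4 [ 0.005 -0.    -0.569] -0.018
```

View pics/a15.png

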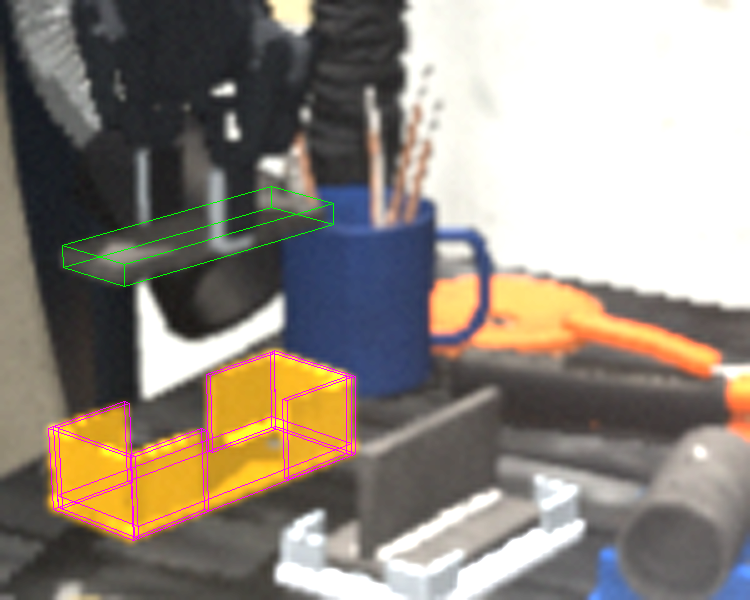

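carry_out --pt "0.02 0 -0.7 0 0 -0.07 0" --pt "0 0 -0.7 0 0 0 0" --pt "0 0 -0.7 0 0 0 0" --pt "0 0 -0.4 0 0 0 0" --pt "0 0 0 0 0 0 0" --pt "0 0 0 0 0 0 0" --pt "0 0 -0.3 0 0 0 0" --pt "0 0 -0.3 0 0 0 0" --pt "0 0 0 0 0 0 0" --pt "0 0 0 0 0 0 0"

```text
t: 24.8
tool_pos: [0.6596, 0.1922, 0.0409]
tool_rot: [3.124, -0.334, -0.001]
contact_force: [0.2, 0.2, -4.7]
opening: 0.0373
```

```bash
python3 go.py 0.6589 0.1923 0.009 1.3585 4
```

```text
t 24.8 pos [0.6596 0.1922 0.0409] psi -1.784 toolz [-0.001 -0.    -1.   ] F [ 0.2  0.2 -4.7] open 0.0373 q6 1.96
total shares [-0.03  0.   -1.28] turn [ 0.   -0.01] 0.01 | per row /4 [-0.007  0.001 -0.319] 0.002
```

carry_out --pt "-0.02 0 -0.25 0 0 0 0" --pt "0 0 -0.25 0 0 0 0" --pt "0 0 -0.25 0 0 0 0" --pt "0 0 -0.25 0 0 0 0" --pt "0 0 -0.1 0 0 0 0" --pt "0 0 0 0 0 0 0"

```text
t: 25.4
tool_pos: [0.6587, 0.1921, 0.0128]
tool_rot: [3.123, -0.334, -0.002]
contact_force: [-0.5, 0.7, -3.9]
opening: 0.0368
```

```bash
python3 go.py 0.6589 0.1923 0.009 1.3585 4
```

```text
t 25.4 pos [0.6587 0.1921 0.0128] psi -1.784 toolz [-0.002 -0.    -1.   ] F [-0.5  0.7 -3.9] open 0.0368 q6 1.96
total shares [ 0.01  0.01 -0.15] turn [ 0.   -0.02] 0.01 | per row /4 [ 0.002  0.002 -0.038] 0.002
```

carry_out --pt "0 0 -0.08 0 0 0 0" --pt "0 0 -0.04 0 0 0 0" --pt "0 0 -0.04 0 0 0 0" --pt "0 0 0 0 0 0 0"

```text
t: 25.8
tool_pos: [0.6593, 0.1922, 0.0098]
tool_rot: [3.124, -0.334, -0.0]
contact_force: [0.2, -0.4, -3.2]
opening: 0.037
```

carry_out --pt "0 0 -0.04 0 0 0 0" --pt "0 0 -0.04 0 0 0 0" --pt "0 0 0 0 0 0 0"

```text
t: 26.1
tool_pos: [0.6596, 0.1923, 0.0087]
tool_rot: [3.124, -0.334, 0.0]
contact_force: [-3.1, 0.9, 1.7]
opening: 0.0371
```

carry_out --pt "0 0 0 0 0 0 0.6" --pt "0 0 0 0 0 0 0.65" --pt "0 0 0 0 0 0 0.65" --pt "0 0 0.1 0 0 0 0.65" --pt "0 0 0.5 0 0 0 0.65" --pt "0 0 0.9 0 0 0 0.65" --pt "0 0 0.9 0 0 0 0.65" --pt "0 0 0.9 0 0 0 0.65" --pt "0 0 0.9 0 0 0 0.65" --pt "0 0 0 0 0 0 0.65"

```text
t: 27.1
tool_pos: [0.6624, 0.1928, 0.1188]
tool_rot: [-3.121, 0.334, -0.014]
contact_force: [0.2, -0.1, 0.5]
opening: 0.0553
```

```bash
python3 go.py 0.4856 -0.081 0.11 -1.455 12; python3 - <<'E'
from ov import *
import cv2
d=ctrl.get_image("scene"); s=5;x0,y0=170,130
im=cv2.resize(d["frame"][y0:240,x0:320],None,fx=s,fy=s,interpolation=cv2.INTER_CUBIC); im=cv2.convertScaleAbs(im,alpha=2)
for n,v in (("flat_long",(.6589,.1923,.006,1.3585)),):
  for P in M[n]:
    q=(proj(d,place(P,v))+.5-[x0,y0])*s-.5
    for i in range(8):
      for b in(1,2,4):
        if not i&b: cv2.line(im,*[tuple(map(int,q[j])) for j in(i,i|b)],(0,255,0),1)
cv2.imwrite("pics/a16.png",im)
E
```

```text
t 27.1 pos [0.6624 0.1928 0.1188] psi -1.784 toolz [ 0.009  0.002 -1.   ] F [ 0.2 -0.1  0.5] open 0.0553 q6 1.96
total shares [ -7.07 -10.95  -0.35] turn [-0.02  0.09] 3.29 | per row /12 [-0.589 -0.913 -0.029] 0.274
```

View pics/a16.png

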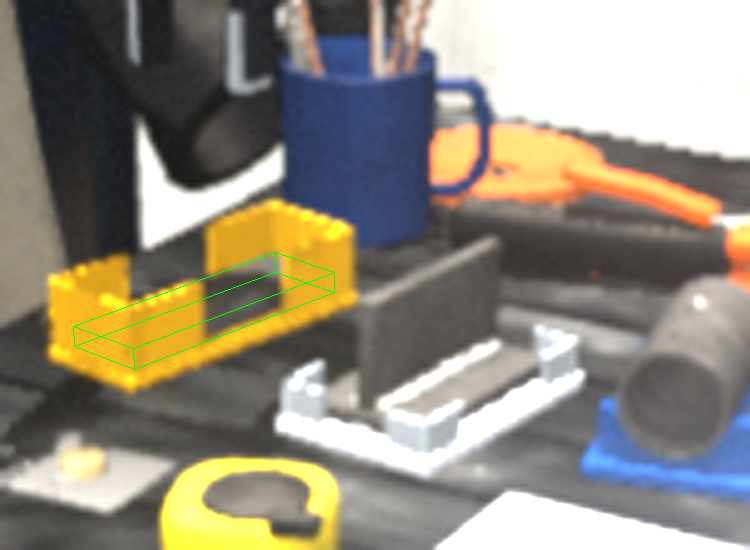

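carry_out --pt "-0.58 -0.91 0 0 0 0.27 0.65" --pt "-0.58 -0.91 0 0 0 0.27 0.65" --pt "-0.58 -0.91 0 0 0 0.27 0.65" --pt "-0.58 -0.91 0 0 0 0.27 0.65" --pt "-0.58 -0.91 0 0 0 0.27 0.65" --pt "-0.58 -0.91 0 0 0 0.27 0.65" --pt "-0.58 -0.91 0 0 0 0.27 0.65" --pt "-0.58 -0.91 0 0 0 0.27 0.65" --pt "-0.58 -0.91 0 0 0 0.27 0.65" --pt "-0.58 -0.91 0 0 0 0.27 0.65" --pt "-0.58 -0.91 0 0 0 0.27 0.65" --pt "-0.58 -0.91 0 0 0 0.27 0.65"

```text
t: 28.35
tool_pos: [0.4837, -0.0813, 0.1112]
tool_rot: [-3.136, -0.176, 0.004]
contact_force: [-0.2, -0.9, 0.3]
opening: 0.0555
```

carry_out --pt "0 0 -0.8 0 0 0 0.65" --pt "0 0 -0.8 0 0 0 0.65" --pt "0 0 -0.8 0 0 0 0.65" --pt "0 0 0 0 0 0 0.65" --pt "0 0 0 0 0 0 0.65" --pt "0 0 0 0 0 0 0.65"

```text
t: 28.95
tool_pos: [0.4859, -0.0809, 0.0536]
tool_rot: [3.136, 0.174, 0.002]
contact_force: [-0.3, 0.5, -0.2]
opening: 0.0556
```

```bash
python3 go.py 0.4856 -0.081 0.003 -1.455 1; python3 look.py a17
```

```text
t 28.95 pos [ 0.4859 -0.0809  0.0536] psi -1.46 toolz [ 0.001 -0.    -1.   ] F [-0.3  0.5 -0.2] open 0.0556 q6 1.14
total shares [-0.01 -0.   -2.02] turn [0.   0.01] 0.05 | per row /1 [-0.013 -0.004 -2.024] 0.048
```

View pics/a17_scene.png

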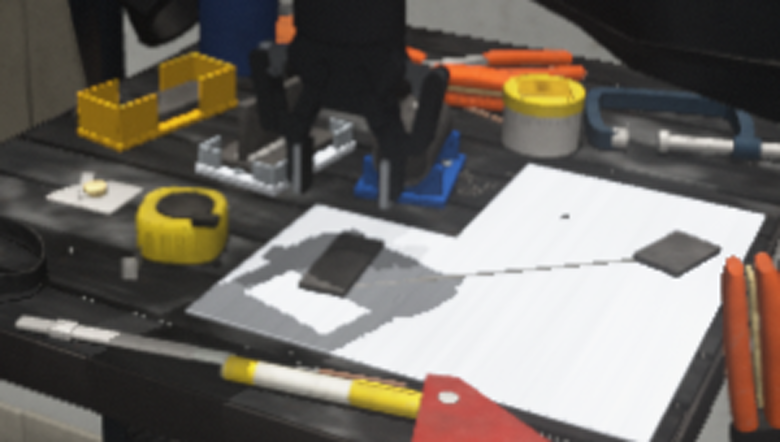

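carry_out --pt "0 0 -0.7 0 0 0 0.65" --pt "0 0 -0.7 0 0 0 0.65" --pt "0 0 -0.4 0 0 0 0.65" --pt "0 0 -0.2 0 0 0 0.65" --pt "0 0 0 0 0 0 0.65" --pt "0 0 0 0 0 0 0.65"

```text
t: 29.65
tool_pos: [0.4859, -0.081, 0.0035]
tool_rot: [3.136, 0.174, 0.002]
contact_force: [-0.5, 0.2, 0.9]
opening: 0.0555
```

carry_out --pt "0 0 0 0 0 0 0.4" --pt "0 0 0 0 0 0 0.2" --pt "0 0 0 0 0 0 0" --pt "0 0 0 0 0 0 0" --pt "0 0 0 0 0 0 0" --pt "0 0 0 0 0 0 0"

```text
t: 30.25
tool_pos: [0.4862, -0.0811, 0.0042]
tool_rot: [3.136, 0.174, 0.002]
contact_force: [-1.6, 0.2, 4.9]
opening: 0.0314
```

carry_out --pt "0 0 0.2 0 0 0 0" --pt "0 0 0.6 0 0 0 0" --pt "0 0 0.8 0 0 0 0" --pt "0 0 0.8 0 0 0 0" --pt "0 0 0.9 0 0 0 0" --pt "0 0 0.9 0 0 0 0" --pt "0 0 0.4 0 0 0 0" --pt "0 0 0 0 0 0 0" --pt "0 0 0 0 0 0 0"

```text
t: 31.15
tool_pos: [0.4848, -0.0806, 0.1169]
tool_rot: [-3.136, -0.174, 0.002]
contact_force: [-0.7, 1.1, -1.1]
opening: 0.0317
```

```bash
python3 go.py 0.6589 0.1923 0.12 1.3585 12; python3 look.py a18
```

```text
t 31.15 pos [ 0.4848 -0.0806  0.1169] psi -1.46 toolz [-0.001  0.    -1.   ] F [-0.7  1.1 -1.1] open 0.0317 q6 1.14
total shares [ 6.97 10.92  0.13] turn [-0.   -0.01] -3.23 | per row /12 [0.58 0.91 0.01] -0.269
```

View pics/a18_scene.png

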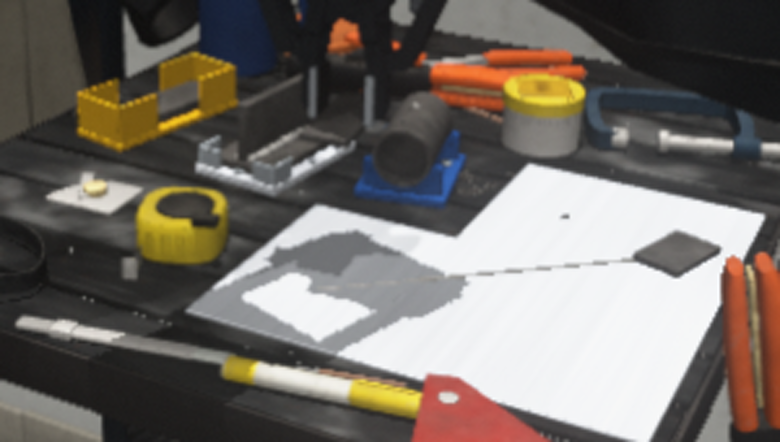

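Held (shadow shows the flat). Carry to tray.

carry_out --pt "0.58 0.91 0.01 0 0 -0.27 0" --pt "0.58 0.91 0.01 0 0 -0.27 0" --pt "0.58 0.91 0.01 0 0 -0.27 0" --pt "0.58 0.91 0.01 0 0 -0.27 0" --pt "0.58 0.91 0.01 0 0 -0.27 0" --pt "0.58 0.91 0.01 0 0 -0.27 0" --pt "0.58 0.91 0.01 0 0 -0.27 0" --pt "0.58 0.91 0.01 0 0 -0.27 0" --pt "0.58 0.91 0.01 0 0 -0.27 0" --pt "0.58 0.91 0.01 0 0 -0.27 0" --pt "0.58 0.91 0.01 0 0 -0.27 0" --pt "0.58 0.91 0.01 0 0 -0.27 0"

```text
t: 32.45
tool_pos: [0.6589, 0.1931, 0.1186]
tool_rot: [3.123, -0.336, -0.005]
contact_force: [0.1, -0.1, -0.3]
opening: 0.0317
```

carry_out --pt "0 0 0 0 0 0 0" --pt "0 0 0 0 0 0 0" --pt "0 0 -0.7 0 0 0 0" --pt "0 0 -0.7 0 0 0 0" --pt "0 0 -0.3 0 0 0 0" --pt "0 0 0 0 0 0 0" --pt "0 0 0 0 0 0 0" --pt "0 0 0 0 0 0 0"

```text
t: 33.25
tool_pos: [0.66, 0.1922, 0.0792]
tool_rot: [-3.123, 0.335, -0.002]
contact_force: [0.5, -0.1, -1.4]
opening: 0.0318
```

```bash
cat > tz.py <<'E'
import sys
from ov import *
def tz(items,fn,x0=170,y0=110,x1=320,y1=225,s=5,al=2):
    d=ctrl.get_image("scene")
    im=cv2.resize(d["frame"][y0:y1,x0:x1],None,fx=s,fy=s,interpolation=cv2.INTER_CUBIC); im=cv2.convertScaleAbs(im,alpha=al)
    for n,v in items:
        for P in M[n]:
            q=(proj(d,place(P,v))+.5-[x0,y0])*s-.5
            for i in range(8):
                for b in(1,2,4):
                    if not i&b: cv2.line(im,*[tuple(map(int,q[j])) for j in(i,i|b)],(0,255,0),1)
    cv2.imwrite("pics/"+fn,im)
E
python3 go.py 0.6589 0.1923 0.018 1.3585 1; python3 - <<'E'
from tz import *
p=ctrl.get_obs()["tool_pos"]
tz([("flat_mid",(p[0],p[1],p[2]-.001,1.3585))],"a19.png")
E
```

```text
t 33.25 pos [0.66   0.1922 0.0792] psi -1.784 toolz [ 0.002  0.    -1.   ] F [ 0.5 -0.1 -1.4] open 0.0318 q6 1.96
total shares [-0.04  0.   -2.45] turn [-0.    0.02] 0.01 | per row /1 [-0.042  0.003 -2.449] 0.011
```

View pics/a19.png

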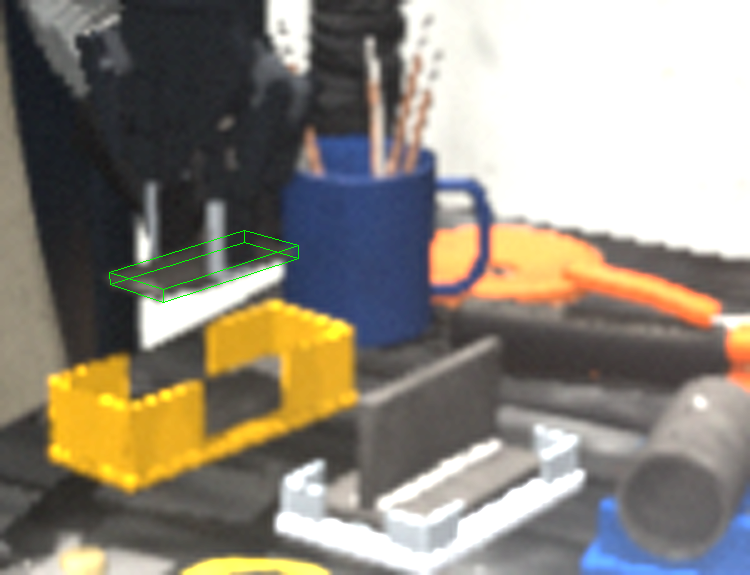

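carry_out --pt "-0.03 0 -0.6 0 0 0 0" --pt "0 0 -0.6 0 0 0 0" --pt "0 0 -0.5 0 0 0 0" --pt "0 0 -0.4 0 0 0 0" --pt "0 0 0 0 0 0 0" --pt "0 0 0 0 0 0 0"

```text
t: 33.9
tool_pos: [0.6584, 0.1922, 0.0252]
tool_rot: [3.124, -0.334, -0.001]
contact_force: [0.2, 0.1, -0.2]
opening: 0.0314
```

```bash
python3 go.py 0.6589 0.1923 0.0175 1.3585 1
```

```text
t 33.9 pos [0.6584 0.1922 0.0252] psi -1.784 toolz [-0.001 -0.    -1.   ] F [ 0.2  0.1 -0.2] open 0.0314 q6 1.96
total shares [ 0.02  0.   -0.31] turn [ 0.   -0.01] 0.01 | per row /1 [ 0.021  0.005 -0.308] 0.009
```

carry_out --pt "0 0 -0.12 0 0 0 0" --pt "0 0 -0.08 0 0 0 0" --pt "0 0 -0.06 0 0 0 0" --pt "0 0 0 0 0 0 0" --pt "0 0 -0.04 0 0 0 0" --pt "0 0 0 0 0 0 0"

```text
t: 34.5
tool_pos: [0.6585, 0.1922, 0.0183]
tool_rot: [3.124, -0.334, -0.0]
contact_force: [0.0, 0.5, -1.4]
opening: 0.0316
```

carry_out --pt "0 0 -0.04 0 0 0 0" --pt "0 0 0 0 0 0 0" --pt "0 0 -0.04 0 0 0 0" --pt "0 0 0 0 0 0 0"

```text
t: 34.9
tool_pos: [0.6588, 0.1923, 0.0173]
tool_rot: [3.124, -0.334, 0.0]
contact_force: [-3.0, -0.0, 5.0]
opening: 0.0316
```

carry_out --pt "0 0 0 0 0 0 0.5" --pt "0 0 0 0 0 0 0.65" --pt "0 0 0 0 0 0 0.65" --pt "0 0 0.1 0 0 0 0.65" --pt "0 0 0.5 0 0 0 0.65" --pt "0 0 0.9 0 0 0 0.65" --pt "0 0 0.9 0 0 0 0.65" --pt "0 0 0.9 0 0 0 0.65" --pt "0 0 0.9 0 0 0 0.65" --pt "0 0 0 0 0 0 0.65"

```text
t: 35.9
tool_pos: [0.6616, 0.1928, 0.1272]
tool_rot: [-3.121, 0.334, -0.014]
contact_force: [1.4, 0.5, 0.6]
opening: 0.0552
```

```bash
python3 go.py 0.6228 -0.289 0.12 1.25 20; python3 - <<'E'
from tz import *
tz([("flat_mid",(.6589,.1923,.016,1.3585))],"a20.png")
E
```

```text
t 35.9 pos [0.6616 0.1928 0.1272] psi -1.784 toolz [ 0.009  0.002 -1.   ] F [1.4 0.5 0.6] open 0.0552 q6 1.96
total shares [ -1.55 -19.27  -0.29] turn [-0.02  0.09] -1.08 | per row /20 [-0.078 -0.964 -0.014] -0.054
```

View pics/a20.png

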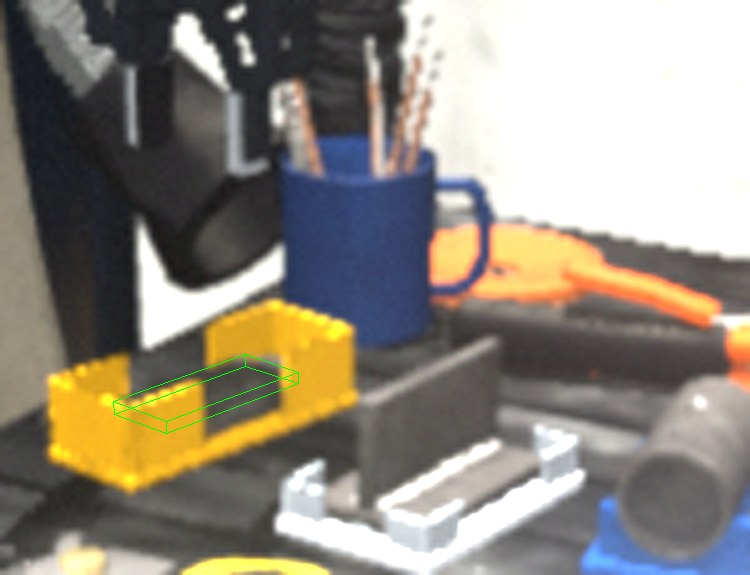

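carry_out --pt "-0.07 -0.96 0 0 0 -0.05 0.7" --pt "-0.07 -0.96 0 0 0 -0.05 0.7" --pt "-0.07 -0.96 0 0 0 -0.05 0.7" --pt "-0.07 -0.96 0 0 0 -0.05 0.7" --pt "-0.07 -0.96 0 0 0 -0.05 0.7" --pt "-0.07 -0.96 0 0 0 -0.05 0.7" --pt "-0.07 -0.96 0 0 0 -0.05 0.7" --pt "-0.07 -0.96 0 0 0 -0.05 0.7" --pt "-0.07 -0.96 0 0 0 -0.05 0.7" --pt "-0.07 -0.96 0 0 0 -0.05 0.7"

```text
t: 36.95
tool_pos: [0.6399, -0.0485, 0.1194]
tool_rot: [-3.114, 0.413, 0.004]
contact_force: [0.2, -0.5, 0.2]
opening: 0.0599
```

carry_out --pt "-0.07 -0.96 0 0 0 -0.05 0.7" --pt "-0.07 -0.96 0 0 0 -0.05 0.7" --pt "-0.07 -0.96 0 0 0 -0.05 0.7" --pt "-0.07 -0.96 0 0 0 -0.05 0.7" --pt "-0.07 -0.96 0 0 0 -0.05 0.7" --pt "-0.07 -0.96 0 0 0 -0.05 0.7" --pt "-0.07 -0.96 0 0 0 -0.05 0.7" --pt "-0.07 -0.96 0 0 0 -0.05 0.7" --pt "-0.07 -0.96 0 0 0 -0.05 0.7" --pt "-0.07 -0.96 0 0 0 -0.05 0.7" --pt "0 0 -0.8 0 0 0 0.7" --pt "0 0 -0.8 0 0 0 0.7"

```text
t: 38.15
tool_pos: [0.6231, -0.2887, 0.0799]
tool_rot: [-3.103, 0.492, 0.001]
contact_force: [-0.4, -0.1, -0.6]
opening: 0.0594
```

carry_out --pt "0 0 -0.8 0 0 0 0.7" --pt "0 0 0 0 0 0 0.7" --pt "0 0 0 0 0 0 0.7"

```text
t: 38.45
tool_pos: [0.6227, -0.2872, 0.0598]
tool_rot: [-3.102, 0.49, 0.004]
contact_force: [-0.3, 0.3, 0.6]
opening: 0.0598
```

```bash
python3 go.py 0.6228 -0.289 0.003 1.25 1; python3 look.py a21
```

```text
t 38.45 pos [ 0.6227 -0.2872  0.0598] psi -1.884 toolz [-0.002  0.001 -1.   ] F [-0.3  0.3  0.6] open 0.0598 q6 1.34
total shares [ 0.   -0.07 -2.27] turn [-0.01 -0.02] -0.08 | per row /1 [ 0.004 -0.071 -2.272] -0.076
```

View pics/a21_scene.png

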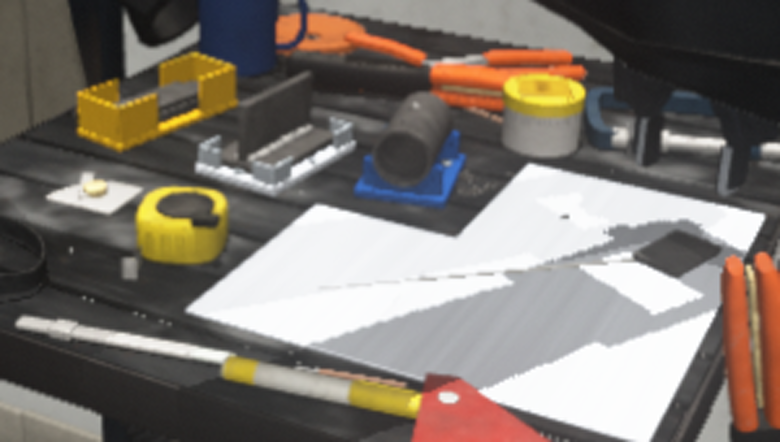

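View pics/a21_top.png

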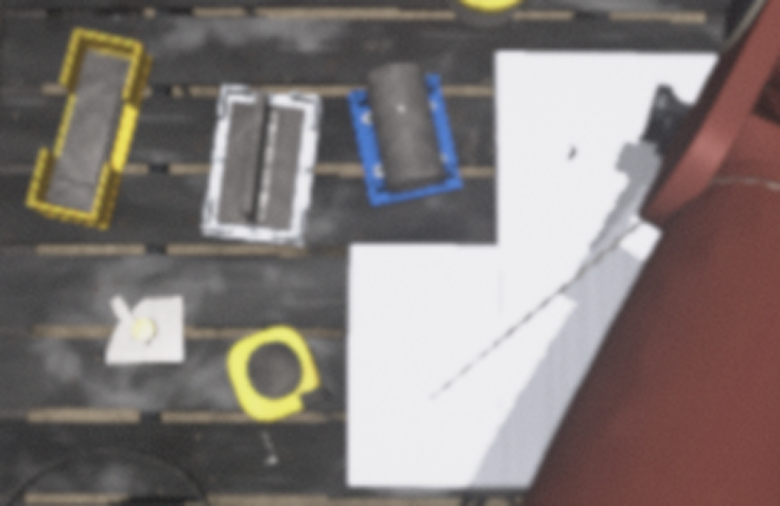

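carry_out --pt "0 -0.07 -0.8 0 0 -0.08 0.7" --pt "0 0 -0.8 0 0 0 0.7" --pt "0 0 -0.45 0 0 0 0.7" --pt "0 0 -0.2 0 0 0 0.7" --pt "0 0 0 0 0 0 0.7" --pt "0 0 0 0 0 0 0.7"

```text
t: 39.15
tool_pos: [0.6243, -0.2899, 0.0063]
tool_rot: [3.101, -0.502, 0.003]
contact_force: [0.1, 0.1, 0.6]
opening: 0.0595
```

carry_out --pt "0 0 0 0 0 0 0.4" --pt "0 0 0 0 0 0 0.2" --pt "0 0 0 0 0 0 0" --pt "0 0 0 0 0 0 0" --pt "0 0 0 0 0 0 0" --pt "0 0 0 0 0 0 0"

```text
t: 39.75
tool_pos: [0.6246, -0.29, 0.0073]
tool_rot: [3.1, -0.502, 0.003]
contact_force: [-1.8, 0.8, 5.7]
opening: 0.0338
```

carry_out --pt "0 0 0 0 0 0 0.5" --pt "0 0 0 0 0 0 0.7" --pt "0 0 0 0 0 0 0.7" --pt "0 0 0 0 0 0 0.7" --pt "0 0 0 0 0 0 0.7"

```text
t: 40.25
tool_pos: [0.6234, -0.2895, 0.0048]
tool_rot: [-3.101, 0.502, 0.001]
contact_force: [0.4, 0.1, 0.3]
opening: 0.0597
```

```bash
python3 go.py 0.6228 -0.289 0.003 1.25 1;  python3 - <<'E'
from tz import *
tz([("flat_short",(.6228,-.289,.003,1.25))],"a22.png",340,150,450,270,5,1)
E
```

```text
t 40.25 pos [ 0.6234 -0.2895  0.0048] psi -1.892 toolz [-0.  0. -1.] F [0.4 0.1 0.3] open 0.0597 q6 1.35
total shares [-0.03  0.02 -0.07] turn [-0. -0.] 0.0 | per row /1 [-0.026  0.019 -0.072] 0.004
```

View pics/a22.png

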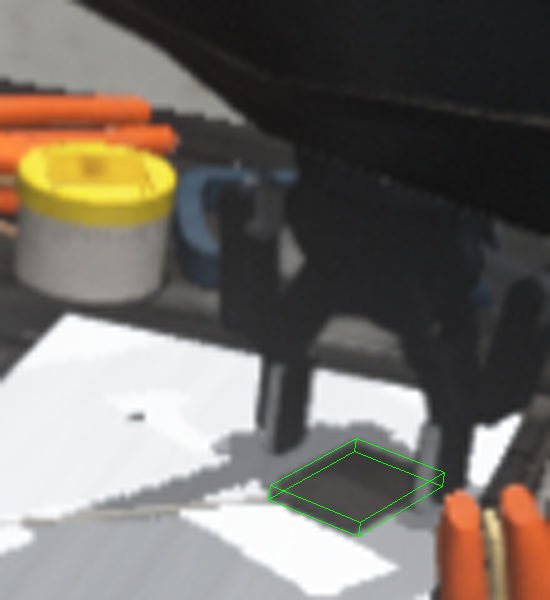

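carry_out --pt "-0.02 0.02 -0.1 0 0 0 0.7" --pt "0 0 0 0 0 0 0.7" --pt "0 0 0 0 0 0 0.7"

```text
t: 40.6
tool_pos: [0.6229, -0.2889, 0.0023]
tool_rot: [-3.101, 0.502, 0.001]
contact_force: [0.3, -0.7, 0.7]
opening: 0.0603
```

carry_out --pt "0 0 0 0 0 0 0.4" --pt "0 0 0 0 0 0 0.2" --pt "0 0 0 0 0 0 0" --pt "0 0 0 0 0 0 0" --pt "0 0 0 0 0 0 0" --pt "0 0 0 0 0 0 0"

```text
t: 41.2
tool_pos: [0.6235, -0.2893, 0.0032]
tool_rot: [3.101, -0.502, 0.001]
contact_force: [0.0, 0.5, 4.6]
opening: 0.0368
```

```bash
python3 go.py;  python3 - <<'E'
from tz import *
tz([],"a23.png",340,150,450,270,5,1)
E
```

```text
t 41.2 pos [ 0.6235 -0.2893  0.0032] psi -1.892 toolz [ 0.001 -0.001 -1.   ] F [0.  0.5 4.6] open 0.0368 q6 1.35
```

View pics/a23.png

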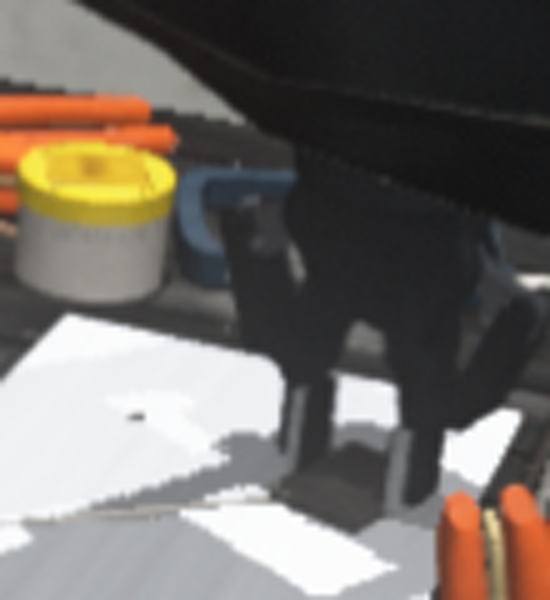

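Opening 36.8 mm, as for the long flat: good grip. Lift.

carry_out --pt "0 0 0.2 0 0 0 0" --pt "0 0 0.6 0 0 0 0" --pt "0 0 0.8 0 0 0 0" --pt "0 0 0.8 0 0 0 0" --pt "0 0 0.9 0 0 0 0" --pt "0 0 0.9 0 0 0 0" --pt "0 0 0.4 0 0 0 0" --pt "0 0 0 0 0 0 0" --pt "0 0 0 0 0 0 0"

```text
t: 42.15
tool_pos: [0.6226, -0.2887, 0.1167]
tool_rot: [-3.101, 0.502, 0.002]
contact_force: [-1.0, 0.1, -1.2]
opening: 0.0369
```

```bash
python3 go.py 0.6589 0.1923 0.12 1.3585 20;  python3 - <<'E'
from tz import *
tz([],"a24.png",300,150,450,270,5,1)
E
```

```text
t 42.15 pos [ 0.6226 -0.2887  0.1167] psi -1.892 toolz [-0.001  0.001 -1.   ] F [-1.   0.1 -1.2] open 0.0369 q6 1.35
total shares [ 1.45 19.24  0.13] turn [-0.01 -0.01] 1.09 | per row /20 [0.073 0.962 0.007] 0.054
```

View pics/a24.png

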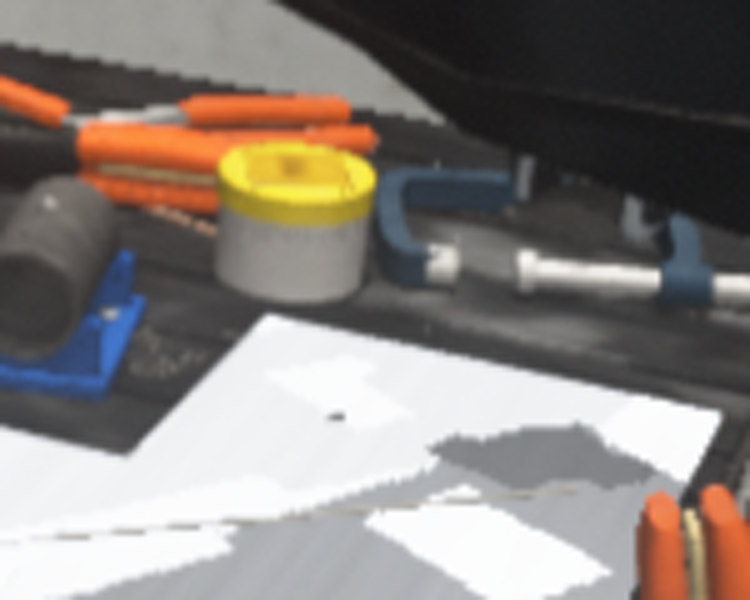

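carry_out --pt "0.07 0.96 0.01 0 0 0.05 0" --pt "0.07 0.96 0.01 0 0 0.05 0" --pt "0.07 0.96 0.01 0 0 0.05 0" --pt "0.07 0.96 0.01 0 0 0.05 0" --pt "0.07 0.96 0.01 0 0 0.05 0" --pt "0.07 0.96 0.01 0 0 0.05 0" --pt "0.07 0.96 0.01 0 0 0.05 0" --pt "0.07 0.96 0.01 0 0 0.05 0" --pt "0.07 0.96 0.01 0 0 0.05 0" --pt "0.07 0.96 0.01 0 0 0.05 0"

```text
t: 43.2
tool_pos: [0.6394, -0.0478, 0.1179]
tool_rot: [-3.113, 0.424, 0.005]
contact_force: [-0.1, 0.3, -1.7]
opening: 0.037
```

carry_out --pt "0.07 0.96 0.01 0 0 0.06 0" --pt "0.07 0.96 0.01 0 0 0.06 0" --pt "0.07 0.96 0.01 0 0 0.06 0" --pt "0.07 0.96 0.01 0 0 0.06 0" --pt "0.07 0.96 0.01 0 0 0.06 0" --pt "0.07 0.96 0.01 0 0 0.06 0" --pt "0.07 0.96 0.01 0 0 0.06 0" --pt "0.07 0.96 0.01 0 0 0.06 0" --pt "0.07 0.96 0.01 0 0 0.06 0" --pt "0.07 0.96 0.01 0 0 0.06 0" --pt "0 0 0 0 0 0 0" --pt "0 0 0 0 0 0 0"

```text
t: 44.4
tool_pos: [0.6571, 0.191, 0.1207]
tool_rot: [3.123, -0.33, -0.004]
contact_force: [0.1, -0.4, -2.3]
opening: 0.0367
```

carry_out --pt "0 0 -0.7 0 0 0 0" --pt "0 0 -0.7 0 0 0 0" --pt "0 0 -0.3 0 0 0 0" --pt "0 0 0 0 0 0 0" --pt "0 0 0 0 0 0 0"

```text
t: 44.9
tool_pos: [0.6579, 0.1906, 0.0794]
tool_rot: [3.124, -0.332, -0.001]
contact_force: [-0.0, -0.0, -0.1]
opening: 0.0367
```

```bash
python3 go.py 0.6589 0.1923 0.024 1.3585 1; python3 - <<'E'
from tz import *
p=ctrl.get_obs()["tool_pos"]
tz([("flat_short",(p[0],p[1],p[2]-.0,1.3585))],"a25.png")
E
```

```text
t 44.9 pos [0.6579 0.1906 0.0794] psi -1.782 toolz [-0.001 -0.    -1.   ] F [-0.  -0.  -0.1] open 0.0367 q6 1.96
total shares [ 0.04  0.07 -2.22] turn [ 0.   -0.01] -0.01 | per row /1 [ 0.041  0.069 -2.217] -0.007
```

View pics/a25.png

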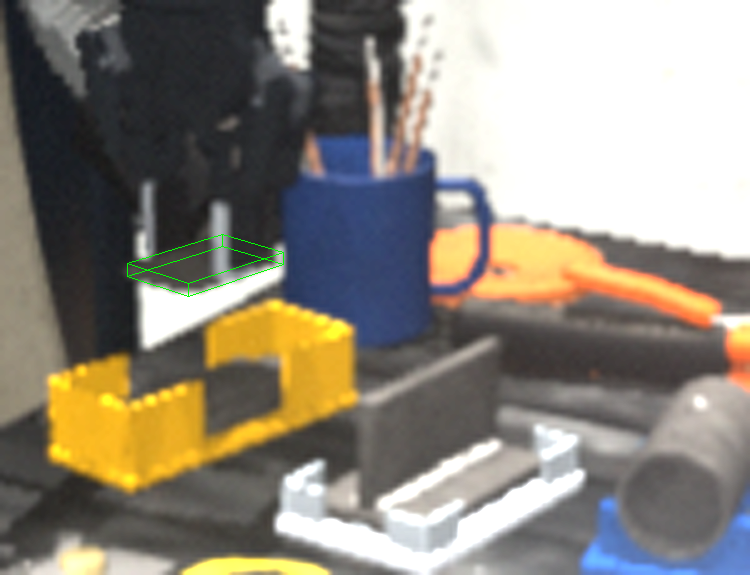

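carry_out --pt "0.04 0.07 -0.6 0 0 0 0" --pt "0 0 -0.6 0 0 0 0" --pt "0 0 -0.45 0 0 0 0" --pt "0 0 -0.25 0 0 0 0" --pt "0 0 0 0 0 0 0" --pt "0 0 0 0 0 0 0"

```text
t: 45.55
tool_pos: [0.6591, 0.1927, 0.0324]
tool_rot: [3.124, -0.331, -0.0]
contact_force: [-0.2, -0.0, -0.2]
opening: 0.0369
```

carry_out --pt "0 0 -0.12 0 0 0 0" --pt "0 0 -0.08 0 0 0 0" --pt "0 0 0 0 0 0 0" --pt "0 0 0 0 0 0 0"

```text
t: 45.95
tool_pos: [0.6591, 0.1927, 0.0277]
tool_rot: [-3.124, 0.331, -0.0]
contact_force: [0.5, -0.7, -0.8]
opening: 0.0364
```

carry_out --pt "0 0 -0.1 0 0 0 0" --pt "0 0 -0.06 0 0 0 0" --pt "0 0 0 0 0 0 0" --pt "0 0 -0.04 0 0 0 0" --pt "0 0 0 0 0 0 0"

```text
t: 46.45
tool_pos: [0.659, 0.1927, 0.0224]
tool_rot: [3.124, -0.331, -0.0]
contact_force: [0.5, -0.3, -1.9]
opening: 0.0368
```

carry_out --pt "0 0 -0.04 0 0 0 0" --pt "0 0 0 0 0 0 0"

```text
t: 46.65
tool_pos: [0.6593, 0.1928, 0.0222]
tool_rot: [-3.124, 0.331, -0.0]
contact_force: [-2.2, 0.2, 2.5]
opening: 0.0366
```

Contact; release and retreat, back out of the view.

carry_out --pt "0 0 0 0 0 0 0.5" --pt "0 0 0 0 0 0 0.65" --pt "0 0 0 0 0 0 0.65" --pt "0 0 0.1 0 0 0 0.65" --pt "0 0 0.5 0 0 0 0.65" --pt "0 0 0.9 0 0 0 0.65" --pt "0 0 0.9 0 0 0 0.65" --pt "0 0 0.9 0 0 0 0.65" --pt "0 0 0.9 0 0 0 0.65" --pt "0 0 0.9 0 0 0 0.65" --pt "0 -0.9 0.5 0 0 0 0.65" --pt "0 -0.9 0.5 0 0 0 0.65"

```text
t: 47.85
tool_pos: [0.6595, 0.1478, 0.1767]
tool_rot: [-3.124, 0.329, -0.004]
contact_force: [-0.2, -0.2, -0.2]
opening: 0.0556
```

carry_out --pt "-0.2 -0.95 0 0 0 0 0.65" --pt "-0.2 -0.95 0 0 0 0 0.65" --pt "-0.2 -0.95 0 0 0 0 0.65" --pt "-0.2 -0.95 0 0 0 0 0.65" --pt "-0.2 -0.95 0 0 0 0 0.65" --pt "-0.2 -0.95 0 0 0 0 0.65" --pt "-0.2 -0.95 0 0 0 0 0.65" --pt "-0.2 -0.95 0 0 0 0 0.65" --pt "-0.2 -0.95 0 0 0 0 0.65" --pt "-0.2 -0.95 0 0 0 0 0.65" --pt "-0.2 -0.95 0 0 0 0 0.65" --pt "-0.2 -0.95 0 0 0 0 0.65"

```text
t: 49.05
tool_pos: [0.599, -0.1383, 0.1754]
tool_rot: [3.124, -0.331, 0.002]
contact_force: [0.1, 0.0, -0.2]
opening: 0.0553
```

carry_out --pt "-0.2 -0.95 0 0 0 0 0.65" --pt "-0.2 -0.95 0 0 0 0 0.65" --pt "-0.2 -0.95 0 0 0 0 0.65" --pt "-0.2 -0.95 0 0 0 0 0.65" --pt "0 0 0 0 0 0 0.65" --pt "0 0 0 0 0 0 0.65"

```text
t: 49.65
tool_pos: [0.5792, -0.2324, 0.175]
tool_rot: [-3.124, 0.333, -0.002]
contact_force: [0.0, 0.7, -0.4]
opening: 0.0552
```

```bash
python3 go.py; python3 - <<'E'
from tz import *
tz([("flat_short",(.6589,.1923,.022,1.3585))],"a26.png")
d=ctrl.get_image("top")
s=6;x0,y0,x1,y1=150,118,275,205
im=cv2.resize(d["frame"][y0:y1,x0:x1],None,fx=s,fy=s,interpolation=cv2.INTER_CUBIC)
for n,v in (("flat_short",(.6589,.1923,.022,1.3585)),("flat_tray",(.6589,.1923,.0,1.3585)),("tee_coupon",(.6341,.0556,.008,1.471))):
  for P in M[n]:
    q=(proj(d,place(P,v))+.5-[x0,y0])*s-.5
    cv2.polylines(im,[cv2.convexHull(q.astype(np.int32))],True,(0,255,0) ,1)
cv2.imwrite("pics/a26t.png",im)
E
python3 look.py a27
```

```text
t 49.65 pos [ 0.5792 -0.2324  0.175 ] psi -1.783 toolz [ 0.001  0.    -1.   ] F [ 0.   0.7 -0.4] open 0.0552 q6 1.28
```

View pics/a26.png

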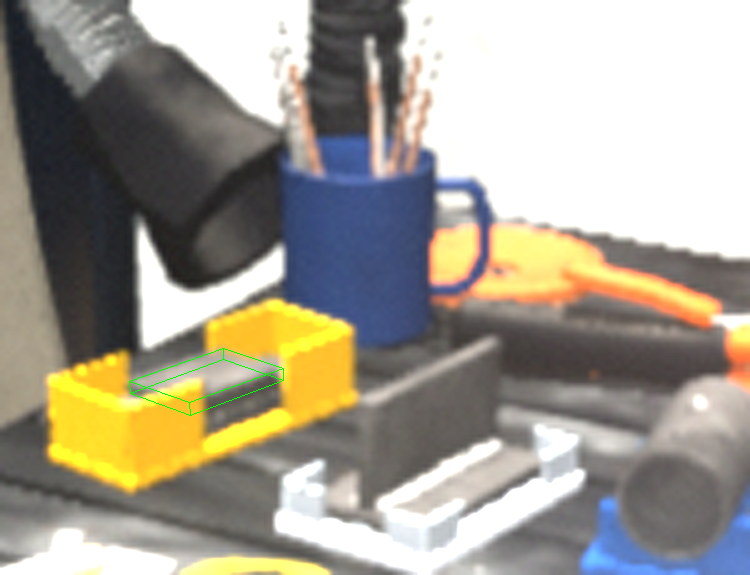

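View pics/a26t.png

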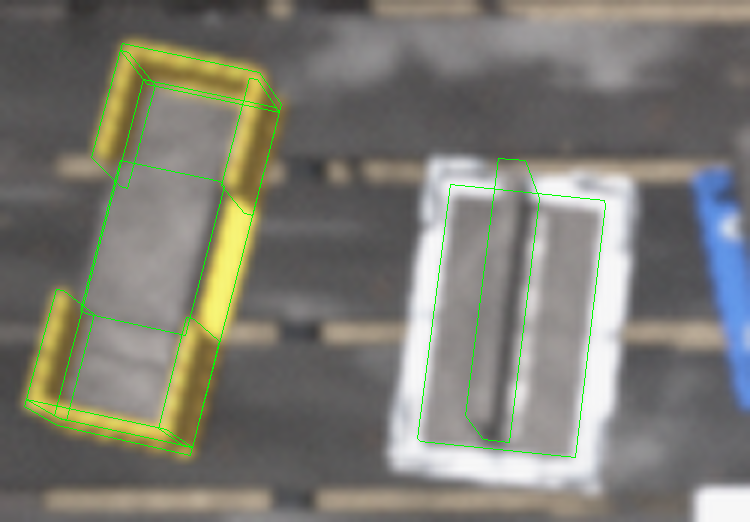

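View pics/a27_top.png

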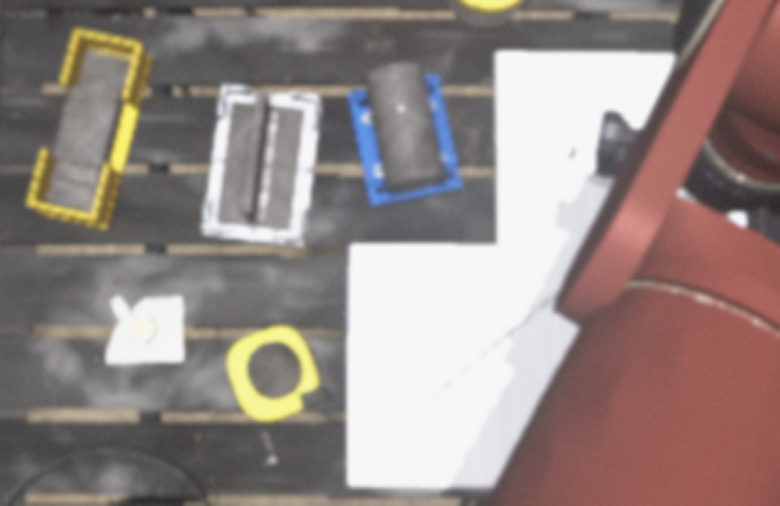

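```bash
python3 - <<'E'
from station import ctrl
print(ctrl.finish_job())
E
```

```text
the job is handed in; nothing more can be done
None
```

All five coupons are in their carriers, and I handed the job in at about 50 s of the 120 s allowed. The hand-in gives no verdict. The pipe lies in the blue V-rest, the tee stands web up between the nest's corner stops, and the flats are stacked long, mid, short in the yellow tray. The gripper is open and clear of everything.

- **Placement:** I drew the intended pose of each part over the camera pictures. The pipe and tee agreed with both views to about 1–2 pixels (2–4 mm). So did the short flat, checked last with the stack complete. The long and mid flats agreed in the scene view, checked as each was set down.
- **Heights:** I measured the tray and most coupons from both views. The V-rest and nest I fitted only in the top view and checked in the scene view, so their heights rest mainly on the given sizes. Each part touched down where the robot's height reading at pick-up said it should, within about 1 mm.
- **Tape and gauge:** they look unmoved in the pictures, but I did not measure them.
- **Did not go to plan:**
  - The first grip on the short flat was about 3 mm too high: the fingers closed to 33.8 mm instead of the roughly 37 mm the long flat of the same width gave. I reopened, lowered and gripped again before lifting.
  - The first tee outlines from the two views differed by about 1 cm because of the bright weld bead. I used the scene-view fit, and a drawn overlay confirmed it.
  - The long and mid flats are now largely hidden under the stack, so their final poses rest on the earlier pictures and the touch-down heights.

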